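# Kit up plates and nuts for the next weld job

### The job

Kit up the next weld job: stack all the thin copper plates from the grey fixture block in one flat pile on the red rest (too thin to pick up where they lie: slide each out over the block's edge to grip it), centred and lined up along it, dropping none. Pick up the yellow scoop, tip all six nuts from it into the blue tin, and put the empty scoop back upright on its black mat; leave the can, the tape measure and the hammer alone.

Things in the scene. Friction and masses are not known exactly. Their poses are not given: they have to be found in the camera images.
- platen: fixed grey steel fixture block, 200 (its x) by 280 (its y) by 50 high, fixed to the table; origin at the centre of its underside; its -x side faces the robot, top at 50 above the table, free drop to the table along all its sides
- near_edge (a point): middle of the fixture block's top edge on the robot's side (100 in -x from its middle, 50 up)
- rest: fixed red rest, a block of box section 110 long (its x) by 36 wide (its y) by 50 high; origin at the centre of its underside
- rest_top (a point): centre of the rest's top face, 50 up, axes as the rest's; a plate laid on the rest overhangs 7 on each long side, so fingers have room beside it
- tin: loose open blue tin, 140 by 140 outside, 50 high, walls and floor 3, about 0.5 kg, stands on the table; origin at the centre of its underside; it slides if hit
- mat: fixed black rubber mat, 190 (x) by 110 (y) by 4 thick, the scoop's place; origin at the centre of its underside, top 4 above the table
- scoop: loose yellow open trough, 60 wide (y), 138 long (x -93 to +45), sides 50 high, 3 thick; closed back at +x; floor 3 thick from x -40 to +45, then a lip sloping up to -x at 14 degrees. 0.22 kg, nuts add 0.18. Origin under the floor, mid-width; centre of mass x -20 to -5: grip across the sides near x -10, upper half. Nuts run out only when tipped lip-down some 50 to 65 degrees
- scoop_lip (a point): the top of the lip's free edge, middle of the width: at x -93, z 16 in the scoop's frame
- can: bystander: squat green can, 70 across, 55 tall, origin at its underside
- tape: bystander: yellow tape measure, 70 by 35 by 60 high, origin at its underside
- hammer: bystander: hammer lying beyond the fixture block, origin under its middle
- plate1: copper-coloured flat plate, 100 (its x) by 50 (its y) by 3 thick, about 0.13 kg, two dark dots along its length; origin at the centre of its underside; starts flat on the fixture block with its x within 15 degrees of the block's x; too thin to pick off a flat surface, it can be gripped across its 50 width where it hangs over an edge; absent in some starts
- plate2: copper-coloured flat plate, 100 (its x) by 50 (its y) by 3 thick, about 0.13 kg, two dark dots along its length; origin at the centre of its underside; starts flat on the fixture block with its x within 15 degrees of the block's x; too thin to pick off a flat surface, it can be gripped across its 50 width where it hangs over an edge; absent in some starts
- plate3: copper-coloured flat plate, 100 (its x) by 50 (its y) by 3 thick, about 0.13 kg, two dark dots along its length; origin at the centre of its underside; starts flat on the fixture block with its x within 15 degrees of the block's x; too thin to pick off a flat surface, it can be gripped across its 50 width where it hangs over an edge; absent in some starts
- nut1: hexagon steel nut, 22 across flats, 25 across corners, 12 thick, 30 g; origin at the centre of its underside; starts in the scoop
- nut2: hexagon steel nut, 22 across flats, 25 across corners, 12 thick, 30 g; origin at the centre of its underside; starts in the scoop
- nut3: hexagon steel nut, 22 across flats, 25 across corners, 12 thick, 30 g; origin at the centre of its underside; starts in the scoop
- nut4: hexagon steel nut, 22 across flats, 25 across corners, 12 thick, 30 g; origin at the centre of its underside; starts in the scoop
- nut5: hexagon steel nut, 22 across flats, 25 across corners, 12 thick, 30 g; origin at the centre of its underside; starts in the scoop
- nut6: hexagon steel nut, 22 across flats, 25 across corners, 12 thick, 30 g; origin at the centre of its underside; starts in the scoop
Mind the look-alikes: they are no part of the job. What is shaped like the plate2 but pink or turquoise is not meant.

How it is judged:
By the outcome, as a careful person would: the job done as asked, in the order asked, and still so for the second after the job is handed in, with the robot touching nothing.
Of plate1, plate2, plate3 only 2 to 3 are there at a start; the rules pass over those that are not, and their reading is None.
At some moment in a run one of tin, scoop may be knocked a few centimetres aside while the robot is not near it.
It also fails if it takes over 210 s, if anything falls off the work surface, if the arm or the gripper's body presses on something with over 40 N, if the wrist force passes 120 N, or if a joint passes its speed limit or range.

### The arm

A 6-joint arm with a two-finger parallel gripper is mounted at the origin on the work surface. World frame = base frame: x ahead of the robot, y to its left, z up, the work surface at z = 0. Lengths are in m, angles in rad, forces in N, time in s.
With the tool pointing down it reaches from about 0.35 to 0.85 m from the base axis. Payload 8.1 kg.
Tool frame: the origin (TCP) lies at the very end of the fingers, on their centre line; the grasp point (between the pads) lies 19 mm behind it; z points along the fingers, y is the line along which they close (so a half turn about z gives the same grasp; the last joint's range is limited). The gripper opens to 93 mm and grips with 3 to 60 N. Pads are 15 mm wide; open, the fingers measure 128 mm over their backs; the gripper's body (75 mm by 188 mm) begins 65 mm behind the grasp point.
Start: joints at [-1.415, 0.13, 1.488, -0, 1.523, -0.085], TCP at [0.143, -0.583, 0.219] pointing down, gripper open.
Joint ranges: [-2.96, 2.96], [-0.89, 2.26], [0.02, 2.5], [-1.34, 4.48], [0, 2.73], [-2.66, 2.66]. Speed limits (rad/s): [2.39, 2.39, 2.79, 3.14, 3.14, 3.14].

### API

Orientations are given as a rotation vector (axis times angle).
In Python, from plant import robot gives the robot as it stands.
- The arm moves only by the tool play_rows, never from a script. Its argument "deltas" is one flat list of numbers, 5 for each row, row after row: the shift along the tool's x, y, z in mm, then the turn about the tool's z in degrees, then the finger opening in mm, from 0 to 93. A call has 1 to 10 rows; each row shifts and turns the commanded pose from where the row before left it, along the tool's axes as they then stand; what a row does not reach is not made up. A row lasts 1/12 s, in which the tool goes at most 41.7 mm and 7.16 degrees, less where a joint would pass 70% of its speed; a pose out of reach is approached as far as the arm can. A call with a gripper value outside its range is refused whole. The fingers move at their own pace and stop on an object; "newtons" is the grip in N (left out, the last holds). Time passes only in rows, so rows that do not move let the fingers close. It gives the time, the measured TCP pose, the force, the opening and the grip force at its end, in the units of the state.
- robot.read_state(): the state, without advancing time (a new reading comes with each control period).
- robot.read_camera(name): name is "side" or "top" or "wrist"; returns a dict with "pixels" (384x512x3 uint8, blue, green, red), "mtx" (3x3 intrinsics, pixels), "eye" and "rotation" of the camera in the world. Camera axes: x right, y up, looking along -z (the intrinsics and any distortion apply to the point x, -y, -z); pixel columns grow to the right and rows downward; lengths in m; the calibration is good to about 2 mm. A picture is of the moment at which its call begins. There is no depth.
- robot.close_job(): hands the job in; it is judged then, once.
The state is a dict: "t": time; "q": joint angles; "dq": joint speeds; "joint_torque": joint torques, N m; "tool_pos": TCP position; "orientation": TCP orientation; "force": force on the tool from outside, world axes, zero at the start; "wrist_torque": the same for the moment, N m; "opening": finger opening in m; "gripper_force": force on a finger pad.
Only numpy, scipy, OpenCV 4.12 (cv2) and the standard library are available. Lean on these libraries where they do the work, as an engineer would, in place of code of your own. Each camera call takes 0.05 s, during which the arm holds its last target. There are 200 camera calls.

## Working session

There is one attempt and no reset: what is moved stays moved. The work goes in short steps, Python scripts to look and compute and a tool call to move; the robot and the scene stay as the last step left them, time stands still between calls to the robot, and variables do not carry over. Pictures are saved under pics/ and viewed, at most 14 in all, crops included, and the job is handed in when it is done.

Besides the shell and the picture viewer there is one more tool, called after ">>>" in YAML: its name, and indented under it one key for each argument. play_rows: Moves the arm, as the interface text tells. Its arguments: {"type":"object","properties":{"deltas":{"type":"array"},"newtons":{"type":"number"}},"required":["deltas"]}

```bash
mkdir -p pics; ls
cat > h.py <<'E'
import cv2,numpy as np
from plant import robot
from scipy.spatial.transform import Rotation as R
def ray(c,u,v):
    m=c["mtx"];d=np.array([(u-m[0,2])/m[0,0],-(v-m[1,2])/m[1,1],-1.0])
    return np.array(c["eye"]),np.array(c["rotation"])@d
def onz(c,u,v,z):
    e,d=ray(c,u,v);return e+d*(z-e[2])/d[2]
def proj(c,p):
    q=np.array(c["rotation"]).T@(np.array(p)-np.array(c["eye"]));q=np.array([q[0],-q[1],-q[2]])
    q=c["mtx"]@q;return q[:2]/q[2]
def cam(n,save=None):
    c=robot.read_camera(n)
    for k in("mtx","eye","rotation"):c[k]=np.array(c[k])
    if save:cv2.imwrite("pics/"+save,c["pixels"])
    return c
E
python3 - <<'E'
from h import *
c=cam("top","top0.png");print({k:v for k,v in c.items() if k!="pixels"})
c=cam("side","side0.png");print({k:v for k,v in c.items() if k!="pixels"})
print(robot.read_state())
E
```

```text
pics
{'mtx': array([[452.64558715,   0.        , 263.81801102],
       [  0.        , 452.64558715, 190.00573605],
       [  0.        ,   0.        ,   1.        ]]), 'eye': array([ 0.40881293, -0.00828182,  1.30012725]), 'rotation': array([ 0.09605865, -0.06358223, -1.5683704 ])}
{'mtx': array([[456.84694011,   0.        , 256.8631416 ],
       [  0.        , 456.84694011, 196.15287584],
       [  0.        ,   0.        ,   1.        ]]), 'eye': array([0.45149228, 0.97459988, 0.97202742]), 'rotation': array([ 0.03689314, -1.22131221, -2.85613293])}
{'t': 0.1, 'q': array([-1.41541033e+00,  1.31084538e-01,  1.48916226e+00, -6.19259810e-06,
        1.52299780e+00, -8.53953464e-02]), 'dq': array([ 0.0005917 , -0.00121801, -0.004048  , -0.00047726, -0.00026164,
       -0.00045966]), 'joint_torque': array([ 4.76992609e-04, -5.61341500e+01, -4.93094909e+01,  7.70650199e-02,
        2.91880203e-02, -4.37589779e-05]), 'tool_pos': array([ 0.14301983, -0.58218015,  0.21769747]), 'orientation': array([-3.11721433e+00, -3.77107681e-01,  1.00446787e-04]), 'force': array([-0.70655106, -1.44002936,  0.20726718]), 'wrist_torque': array([-0.04976494, -0.00788652,  0.03882854]), 'gripper_force': 0.0, 'opening': 0.09304947915398813}
```

```bash
sed -i 's/    if save/    c["rotation"]=R.from_rotvec(c["rotation"]).as_matrix()\n    if save/' h.py; python3 -c "
import cv2
for n in('top0','side0'):
    a=cv2.imread(f'pics/{n}.png');cv2.imwrite(f'pics/{n}b.png',cv2.resize(a,(800,600),interpolation=cv2.INTER_CUBIC))"
```

```text
(no output)
```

View pics/top0b.png

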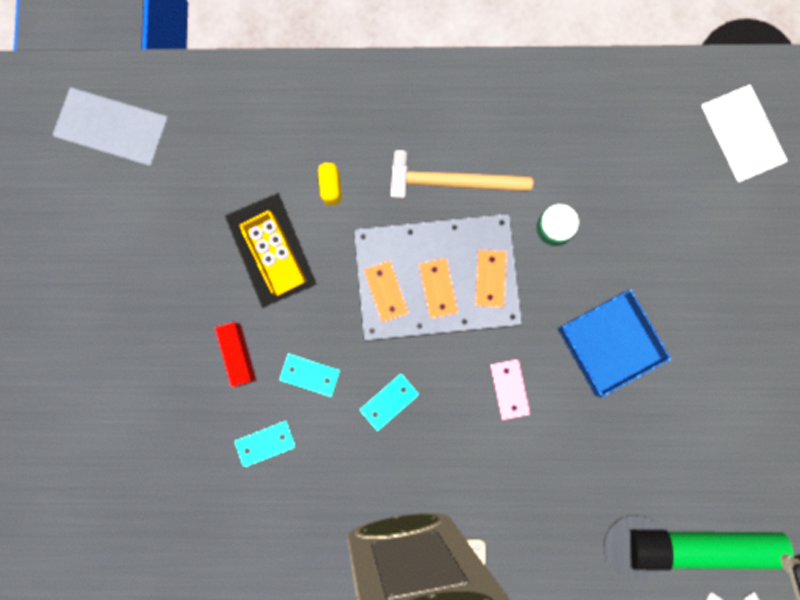

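View pics/side0b.png

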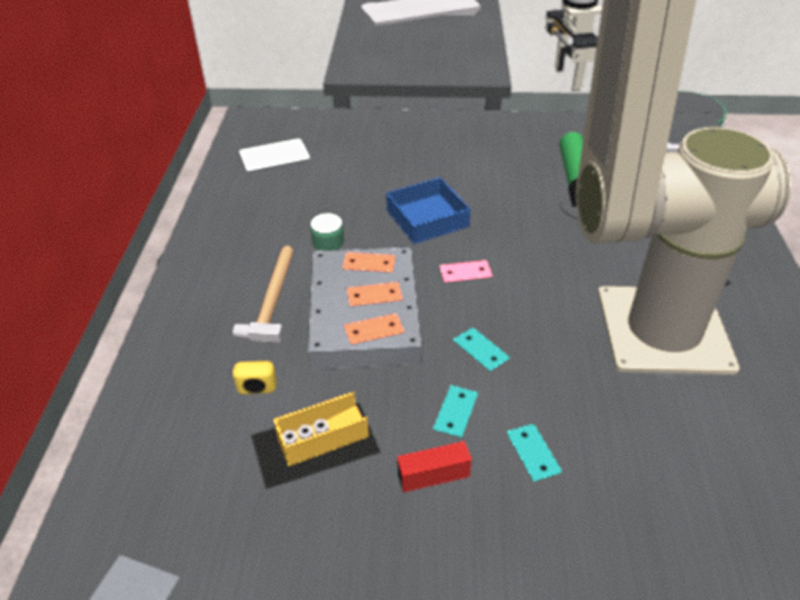

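The top view (800x600, up is +x) shows three copper plates on the block at (385,291), (438,288) and (491,279). The red rest is at (235,354), the scoop with six nuts on its mat at (270,250) with its lip towards the robot, and the tin at (614,343). The side view agrees; the can, tape and hammer lie beyond the block.

```bash
cat >> h.py <<'E'
def mask(c,lo,hi):
    h=cv2.cvtColor(c["pixels"],cv2.COLOR_BGR2HSV);return cv2.inRange(h,np.array(lo),np.array(hi))
def blobs(c,lo,hi,z,amin=60,region=None):
    """rect fit of each colour blob with corners cast to height z -> centre, long-axis yaw deg, sizes"""
    m=mask(c,lo,hi);m=cv2.morphologyEx(m,cv2.MORPH_CLOSE,np.ones((5,5)))
    out=[]
    for k in cv2.findContours(m,cv2.RETR_EXTERNAL,cv2.CHAIN_APPROX_NONE)[0]:
        if cv2.contourArea(k)<amin: continue
        P=np.array([onz(c,u,v,z)[:2] for u,v in k[:,0]])*1000
        (cx,cy),(a,b),t=cv2.minAreaRect(P.astype(np.float32))
        if a<b:a,b,t=b,a,t+90
        t=(t+90)%180-90
        out.append((round(cx,1),round(cy,1),round(t,1),round(a,1),round(b,1),cv2.contourArea(k)))
    return out
COP=((8,110,150),(17,255,255));RED=((0,150,100),(6,255,255));BLUE=((100,150,60),(120,255,255));YEL=((18,120,80),(30,255,255))
GREY=((90,15,120),(130,90,210))
E
python3 - <<'E'
from h import *
for n in("top","side"):
    c=cam(n);print(n)
    for nm,col,z in(("plates",COP,.053),("red top",((0,200,200),(6,255,255)),.05),("tin",BLUE,.05),("yel",YEL,.054)):
        print(nm,blobs(c,*col,z))
    h=cv2.cvtColor(c["pixels"],cv2.COLOR_BGR2HSV)
    if n=="top": print(h[int(300*.64),int(412*.64)],h[int(330*.64),int(550*.64)],h[226,150],h[184,246],h[140,160],h[170,300])
E
```

```text
top
plates [(578.7, 84.6, -68.0, 32.5, 24.5, 61.5)]
red top [(435.1, 336.4, 17.2, 108.8, 34.6, 441.0)]
tin [(454.9, -336.2, -61.5, 146.5, 140.5, 2649.5), (1047.7, 482.1, -0.1, 94.6, 80.7, 798.5)]
yel [(547.6, 65.3, 19.4, 95.5, 44.4, 495.5), (552.9, -27.5, 12.2, 94.9, 45.5, 509.5), (569.7, -120.8, -3.4, 95.4, 45.6, 514.5), (616.3, 269.9, 26.5, 150.9, 69.4, 1243.5), (742.9, 168.9, 5.8, 77.1, 39.4, 314.5)]
[113  25 223] [108  10 126] [  2 252 253] [ 18 151 255] [ 25 255 243] [113  23 220]
side
plates [(547.3, 71.4, 19.6, 96.6, 48.1, 369.5), (553.0, -20.6, 12.1, 96.8, 48.4, 318.5), (570.1, -114.3, -2.7, 97.3, 48.6, 273.5)]
red top []
tin [(454.9, -302.1, -61.8, 182.1, 157.7, 1292.5)]
yel [(614.1, 294.7, 26.4, 142.3, 97.4, 1690.0), (741.7, 192.6, 6.6, 73.9, 70.4, 378.5)]
```

```bash
cat >> h.py <<'E'
PLATE=((8,100,140),(22,255,255))
def go(x,y,z,yaw):
    """deltas in tool axes (mm, deg) from the measured pose to x,y,z mm and yaw deg"""
    s=robot.read_state();M=R.from_rotvec(s["orientation"]).as_matrix();p=s["tool_pos"]*1000
    yw=np.degrees(np.arctan2(M[1,0],M[0,0]))
    d=M.T@(np.array([x,y,z])-p);t=(yaw-yw+90)%180-90
    print("at",p.round(1),"yaw",yw.round(1),"d",d.round(1),"turn",round(-t,1),"rows",round(np.linalg.norm(d)/41.7,1),round(abs(t)/7.16,1),"F",s["force"].round(1),"open",round(s["opening"]*1000,1),"gf",round(s["gripper_force"],1),"t",round(s["t"],1))
E
python3 - <<'E'
from h import *
for n in("top","side"):
    c=cam(n)
    print(n,[b for b in blobs(c,(100,5,170),(125,60,255),.05,1500)], [b for b in blobs(c,*PLATE,.053,200) if b[0]<600])
    print("red",blobs(c,*RED,.05))
    e=[b for b in blobs(c,*PLATE,.053,200) if b[0]<600]
go(580,-40,260,13.8)
E
```

```text
top [(574.0, -25.6, -84.2, 280.6, 200.6, 7038.5), (853.2, 575.9, 72.8, 194.9, 98.6, 2133.0)] [(547.3, 65.6, 19.4, 98.2, 48.6, 557.0), (552.8, -27.3, 12.0, 98.5, 48.7, 565.5), (570.5, -121.0, -3.3, 98.5, 48.5, 570.5)]
red [(436.9, 332.9, 17.2, 111.3, 45.6, 595.0)]
side [(573.3, -19.2, -84.3, 272.3, 194.1, 3164.0)] [(547.2, 71.4, 19.1, 98.9, 49.6, 393.0), (552.9, -21.2, 11.9, 98.0, 49.7, 331.5), (570.3, -114.4, -3.0, 98.2, 49.9, 287.0)]
red [(434.4, 356.5, 17.3, 113.3, 61.5, 938.5), (1239.9, -643.4, -65.4, 2083.8, 590.5, 23971.5)]
at [ 143.1 -582.5  218.3] yaw 13.8 d [ 553.7 -422.7  -41.4] turn -0.0 rows 16.7 0.0 F [-0.2 -0.5 -0.2] open 92.8 gf 0.0 t 0.3
```

>>> play_rows:
  deltas: [33,-25,-2,0,93,33,-25,-2,0,93,33,-25,-2,0,93,33,-25,-2,0,93,33,-25,-2,0,93,33,-25,-2,0,93,33,-25,-2,0,93,33,-25,-2,0,93,33,-25,-2,0,93,33,-25,-2,0,93]
  newtons: 40

```text
t: 1.13
tool_pos: [0.4048, -0.2595, 0.239]
orientation: [3.118, 0.377, 0.001]
force: [0.9, 0.4, 0.1]
opening: 0.0928
gripper_force: 0.0
```

>>> play_rows:
  deltas: [33,-25,-2,0,93,33,-25,-2,0,93,33,-25,-2,0,93,33,-25,-2,0,93,33,-25,-2,0,93,33,-25,-2,0,93,25,-22,-5,0,93,0,0,0,0,93,0,0,0,0,93]

```text
t: 1.88
tool_pos: [0.5801, -0.0392, 0.2554]
orientation: [-3.118, -0.382, 0.001]
force: [0.7, -0.6, 1.4]
opening: 0.0932
gripper_force: 0.0
```

Run:
```python
from h import *
c=cam("wrist","w1.png");s=robot.read_state()
print(c["mtx"],c["eye"],c["rotation"],s["tool_pos"])
print([b for b in blobs(c,*PLATE,.053,200)],blobs(c,(100,5,170),(125,60,255),.05,1500))
cv2.imwrite("pics/w1b.png",cv2.resize(c["pixels"],(640,480)))
for n in("top","side"):
    c=cam(n,n+"1.png"); print(proj(c,s["tool_pos"]))
go(580,-40,260,13.8)
```

```text
[[332.82242216   0.         259.17705097]
 [  0.         332.82242216 197.81298468]
 [  0.           0.           1.        ]] [ 0.65490792 -0.02033994  0.42036176] [[ 0.24261561  0.93192274  0.26955086]
 [-0.97012085  0.23357487  0.06563781]
 [-0.00179094 -0.27742167  0.96074659]] [ 0.57950931 -0.04047856  0.2553228 ]
[(449.3, -356.5, 27.5, 86.7, 23.8, 383.0), (313.1, 184.8, 6.7, 85.8, 18.7, 258.0), (569.7, -118.5, -3.4, 98.7, 49.2, 3418.0), (552.5, -25.4, 11.7, 98.8, 48.7, 3425.5), (547.1, 66.9, 19.5, 98.6, 49.2, 3586.0), (747.3, -81.9, 86.2, 204.5, 22.9, 3687.5)] [(568.2, 32.1, 5.8, 193.1, 164.6, 16997.0)]
[286.98559671 162.65615599]
[227.24002384 127.42994898]
at [579.  -41.8 255.4] yaw 13.8 d [ 1.4 -1.5 -4.6] turn -0.0 rows 0.1 0.0 F [-0.2  0.2  0.1] open 92.9 gf 0.0 t 2.0
```

View pics/w1b.png

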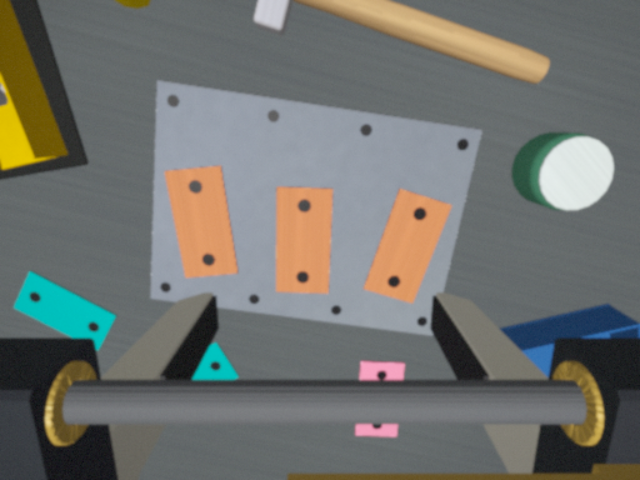

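The wrist view shows the three plates on the block at (202,222), (303,240) and (408,245), and agrees with the top camera to within 2 mm. The pink and turquoise plates lie off the block.

Run:
```python
from h import *
go(615,90,60,19.4)
```

```text
at [579.  -41.8 255.4] yaw 13.8 d [  66.4 -119.5  195.4] turn -5.6 rows 5.7 0.8 F [-0.2  0.2  0.1] open 92.9 gf 0.0 t 2.0
```

>>> play_rows:
  deltas: [13,-24,20,0,10,13,-24,25,0,10,13,-24,30,0,10,13,-24,35,0,10,14,-24,35,-5.6,10,0,0,30,0,10,0,0,15,0,10,0,0,0,0,10,0,0,0,0,10,0,0,0,0,10]

```text
t: 2.87
tool_pos: [0.6151, 0.0868, 0.0721]
orientation: [3.097, 0.527, 0.004]
force: [0.1, 0.0, 0.6]
opening: 0.0309
gripper_force: 0.0
```

Run:
```python
from h import *
go(615,90,60,19.4)
```

```text
at [615.1  86.8  72.1] yaw 19.3 d [ 0.9 -3.1 12.1] turn -0.1 rows 0.3 0.0 F [0.1 0.  0.6] open 30.9 gf 0.0 t 2.9
```

>>> play_rows:
  deltas: [0,-3,5,0,10,0,0,5,0,10,0,0,3,0,10,0,0,2,0,10,0,0,2,0,10,0,0,0,0,10,0,0,0,0,10]

```text
t: 3.45
tool_pos: [0.6129, 0.0907, 0.053]
orientation: [-3.097, -0.529, 0.0]
force: [0.0, 0.3, -0.5]
opening: 0.0098
gripper_force: 0.0
```

Run:
```python
from h import *
for i in range(3):
    cam("side"); go(615,90,50.5,19.4)
```

```text
at [613.1  90.7  53.2] yaw 19.4 d [1.6 1.3 2.7] turn 0.0 rows 0.1 0.0 F [ 0.3 -0.1  0.1] open 10.0 gf 0.0 t 3.5
at [613.1  90.7  53.2] yaw 19.4 d [1.5 1.3 2.7] turn -0.0 rows 0.1 0.0 F [ 0.7 -0.8  0.4] open 9.8 gf 0.0 t 3.5
at [613.2  90.7  53.3] yaw 19.4 d [1.5 1.3 2.8] turn 0.0 rows 0.1 0.0 F [ 0.6  0.8 -0.4] open 10.2 gf 0.0 t 3.6
```

>>> play_rows:
  deltas: [0,1,2.5,0,10,0,0,0,0,10]

```text
t: 3.77
tool_pos: [0.6134, 0.0896, 0.0503]
orientation: [3.097, 0.529, -0.0]
force: [-0.9, -0.4, 0.4]
opening: 0.0102
gripper_force: 0.0
```

>>> play_rows:
  deltas: [-8,0,0,0,10,-8,0,0,0,10,-9,0,0,0,10,-9,0,0,0,10,-9,0,0,0,10,-9,0,0,0,10,-9,0,0,0,10,-5,0,0,0,10,-4,0,0,0,10,0,0,0,0,10]

```text
t: 4.6
tool_pos: [0.5465, 0.0662, 0.0506]
orientation: [3.097, 0.529, -0.001]
force: [0.6, -0.6, -0.6]
opening: 0.01
gripper_force: 0.0
```

```bash
cat >> h.py <<'E'
N=np.array([np.cos(np.radians(5.8)),np.sin(np.radians(5.8))])
def plates(n="wrist",z=.053):
    for b in blobs(cam(n),*PLATE,z,300 if n=="top" else 1500):
        if 35<b[4]<60: print(n,b,"in from edge",round(float((np.array(b[:2])-[474.5,-34.6])@N),1))
E
python3 - <<'E'
from h import *
plates();plates("top")
go(615,90,50.5,19.4)
E
```

```text
wrist (573.8, -19.7, 11.9, 56.2, 49.9, 7885.0) in from edge 100.3
top (483.5, 55.8, 0.2, 93.9, 44.3, 377.5) in from edge 18.1
top (552.9, -27.5, 11.8, 98.5, 49.2, 392.5) in from edge 78.7
top (570.2, -121.0, -3.5, 99.1, 48.6, 574.5) in from edge 86.5
at [547.4  66.5  50.8] yaw 19.4 d [71.6  0.3  0.3] turn -0.0 rows 1.7 0.0 F [-0.4  1.4 -0.3] open 10.1 gf 0.0 t 4.7
```

>>> play_rows:
  deltas: [6,0,-10,0,10,0,0,-30,0,10,0,0,-40,0,60,-10,0,-40,0,70,-20,0,-20,0,70,-20,0,0,0,70,-20,0,0,0,70,0,0,0,0,70,0,0,0,0,70]

```text
t: 5.45
tool_pos: [0.4875, 0.0452, 0.1918]
orientation: [3.097, 0.529, 0.003]
force: [-0.5, 0.2, -0.0]
opening: 0.052
gripper_force: 0.0
```

Run:
```python
from h import *
plates();plates("top");plates("side")
cam("wrist","w2.png")
go(480,43,100,19.4)
```

```text
wrist (489.9, 47.6, 19.4, 98.3, 49.9, 5240.5) in from edge 23.6
wrist (569.3, -118.1, -3.4, 98.6, 51.2, 5622.5) in from edge 85.9
wrist (552.1, -24.8, 12.0, 98.6, 49.4, 5747.0) in from edge 78.2
top (570.3, -120.7, -3.4, 99.6, 49.4, 585.5) in from edge 86.6
at [487.7  45.5 190.7] yaw 19.4 d [-8.1 -0.2 90.7] turn 0.0 rows 2.2 0.0 F [ 0.2 -0.8 -0.7] open 67.0 gf 0.0 t 5.7
```

View pics/w2.png

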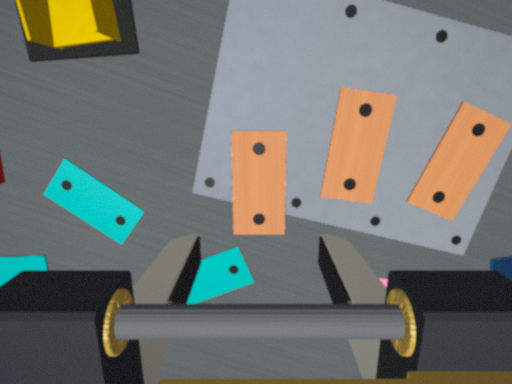

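The plate at (259,182) slid straight and now hangs about 28 mm over the block's edge at (265,207). It needs about 18 mm more.

>>> play_rows:
  deltas: [24,0,0,0,10,24,0,10,0,10,24,0,30,0,10,0,0,35,0,10,0,0,30,0,10,0,0,20,0,10,0,0,10,0,10,0,0,4,0,10,0,0,0,0,10,0,0,0,0,10]

```text
t: 6.48
tool_pos: [0.5558, 0.0693, 0.0523]
orientation: [3.097, 0.529, 0.001]
force: [-1.0, -0.3, 0.7]
opening: 0.0111
gripper_force: 0.0
```

Run:
```python
from h import *
go(555.5,70,50.6,19.4)
```

```text
at [555.8  69.3  52.3] yaw 19.4 d [-0.  -0.7  1.7] turn 0.0 rows 0.0 0.0 F [-1.  -0.3  0.7] open 11.1 gf 0.0 t 6.5
```

>>> play_rows:
  deltas: [0,0,1.7,0,10,-6,0,0,0,10,-6,0,0,0,10,-6,0,0,0,10,-5,0,0,0,10,-4.5,0,0,0,10,0,0,0,0,10,5,0,0,0,10,0,0,-30,0,10,0,0,-40,0,40]

```text
t: 7.32
tool_pos: [0.5299, 0.0615, 0.1162]
orientation: [-3.095, -0.529, 0.015]
force: [0.7, -0.3, -0.4]
opening: 0.0134
gripper_force: 0.0
```

>>> play_rows:
  deltas: [-30,0,-35,0,70,-30,0,-30,0,70,-30,0,0,0,70,0,0,0,0,70,0,0,0,0,70]

```text
t: 7.73
tool_pos: [0.4514, 0.0326, 0.1815]
orientation: [3.097, 0.528, 0.002]
force: [-0.0, 1.0, -0.6]
opening: 0.0458
gripper_force: 0.0
```

Run:
```python
from h import *
plates();plates("side")
go(449,33,32.5,19.4)
```

```text
wrist (471.9, 41.3, 19.4, 98.4, 50.1, 5909.5) in from edge 5.1
wrist (569.2, -118.4, -3.2, 99.1, 51.5, 6409.0) in from edge 85.7
wrist (551.9, -24.8, 12.0, 98.6, 49.3, 6856.0) in from edge 78.0
at [452.2  33.  180.8] yaw 19.4 d [ -3.1  -1.1 148.3] turn -0.0 rows 3.6 0.0 F [0.6 0.  0.4] open 53.6 gf 0.0 t 7.8
```

>>> play_rows:
  deltas: [-4,-1,0,0,70,-3.5,0,35,0,70,0,0,40,0,70,0,0,35,0,70,0,0,20,0,70,0,0,10,0,70,0,0,8,0,70,0,0,0,0,70]
  newtons: 60

```text
t: 8.5
tool_pos: [0.444, 0.0316, 0.0319]
orientation: [-3.096, -0.529, 0.004]
force: [0.7, -0.8, 0.1]
opening: 0.0699
gripper_force: 0.0
```

Run:
```python
from h import *
go(444.6,31.7,32.5,19.4)
```

```text
at [444.   31.6  31.9] yaw 19.4 d [ 0.6  0.1 -0.6] turn 0.0 rows 0.0 0.0 F [ 0.7 -0.8  0.1] open 69.9 gf 0.0 t 8.5
```

>>> play_rows:
  deltas: [0,0,0,0,40,0,0,0,0,40,0,0,0,0,40,0,0,0,0,40,0,0,0,0,40,0,0,0,0,40,0,0,0,0,40,0,0,-3,0,40,0,0,-6,0,40,0,0,0,0,40]

```text
t: 9.33
tool_pos: [0.4446, 0.0314, 0.0428]
orientation: [-3.097, -0.529, 0.0]
force: [0.5, 0.6, -0.8]
opening: 0.0479
gripper_force: 60.0
```

Run:
```python
from h import *
go(444.6,31.7,32.5,19.4);plates();cam("wrist","w3.png")
```

```text
at [444.6  31.4  42.8] yaw 19.4 d [ 0.1 -0.3 10.3] turn -0.0 rows 0.2 0.0 F [ 0.5  0.6 -0.8] open 47.9 gf 60.0 t 9.3
wrist (468.8, 40.6, 19.5, 103.2, 52.5, 21238.0) in from edge 1.9
wrist (545.6, -26.2, 12.0, 86.0, 50.7, 19490.0) in from edge 71.6
```

View pics/w3.png

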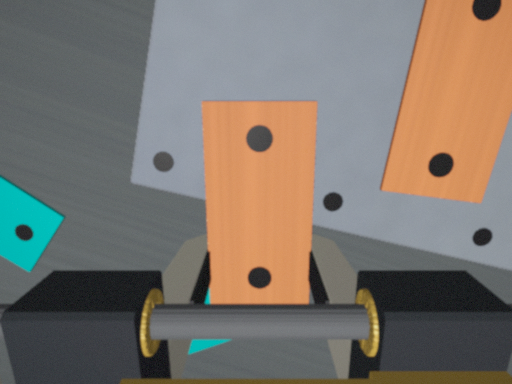

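Plate 1 is gripped and lifted, lying level between the fingers at (259,200). Next I measure its offset in the hand and move towards the rest.

Run:
```python
from h import *
c=cam("wrist");s=robot.read_state();M=R.from_rotvec(s["orientation"]).as_matrix()
for z in(.0618,.0633):
    for uv in((203,101),(316,101),(259.5,138)):
        print(z,uv,(M.T@(onz(c,*uv,z+.0)-s["tool_pos"])*1000).round(1))
go(420,230,160,17.2)
```

```text
0.0618 (203, 101) [ 77.5 -24.  -19.9]
0.0618 (316, 101) [ 77.5  23.3 -19.9]
0.0618 (259.5, 138) [ 62.2  -0.3 -19.9]
0.0633 (203, 101) [ 77.5 -23.8 -21.4]
0.0633 (316, 101) [ 77.5  23.1 -21.4]
0.0633 (259.5, 138) [ 62.3  -0.3 -21.4]
at [444.4  31.4  41.9] yaw 19.4 d [  42.9 -195.4 -118.1] turn 2.2 rows 5.6 0.3 F [-0.6 -0.4 -1.5] open 48.1 gf 60.0 t 9.5
```

>>> play_rows:
  deltas: [0,0,-25,0,40,0,0,-35,0,40,0,0,-35,0,40,8,-33,-23,2.2,40,8,-33,0,0,40,8,-33,0,0,40,8,-33,0,0,40,6,-33,0,0,40,5,-30,0,0,40,0,0,0,0,40]

```text
t: 10.32
tool_pos: [0.4253, 0.2347, 0.1597]
orientation: [-3.103, -0.475, 0.001]
force: [-0.6, 0.8, -1.1]
opening: 0.0478
gripper_force: 60.0
```

>>> play_rows:
  deltas: [0,0,0,0,40,0,0,0,0,40]

```text
t: 10.48
tool_pos: [0.4264, 0.2299, 0.1596]
orientation: [3.105, 0.471, -0.002]
force: [-0.3, -0.5, -2.0]
opening: 0.0482
gripper_force: 60.0
```

Run:
```python
from h import *
c=cam("wrist","w4.png")
h=cv2.cvtColor(c["pixels"],cv2.COLOR_BGR2HSV)
print(blobs(c,(0,200,200),(6,255,255),.05,300),blobs(c,*RED,.05,300))
go(420,230,160,17.2)
```

```text
[(435.6, 339.1, 17.3, 105.4, 32.9, 5032.5)] [(437.2, 333.6, 17.2, 107.1, 46.3, 7103.0)]
at [426.6 229.5 159.6] yaw 17.2 d [-6.1 -2.4 -0.4] turn -0.0 rows 0.2 0.0 F [ 0.2 -0.9 -0.9] open 48.0 gf 60.0 t 10.5
```

View pics/w4.png

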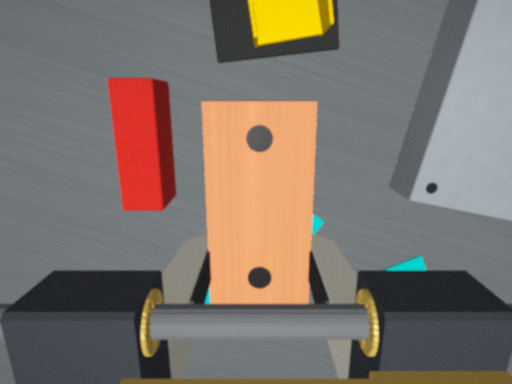

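The rest is at (140,145), with the held plate to its right at (260,200). Wrist camera puts the rest's top at (435.6, 339), yaw 17.2.

>>> play_rows:
  deltas: [5,-34,0,0,40,4,-34,0,0,40,4,-33.5,0,0,40,0,0,20,0,40,0,0,25,0,40,0,0,25,0,40,0,0,20,0,40,0,0,15,0,40,0,0,0,0,40,0,0,0,0,40]

```text
t: 11.37
tool_pos: [0.4089, 0.3296, 0.0544]
orientation: [3.106, 0.467, -0.003]
force: [0.4, -0.7, -0.4]
opening: 0.048
gripper_force: 60.0
```

Run:
```python
from h import *
go(408.9,330.3,33,17.2)
c=cam("wrist","w5.png");s=robot.read_state();M=R.from_rotvec(s["orientation"]).as_matrix()
r=mask(c,*RED);ys,xs=np.nonzero(r);print(xs.min(),xs.max(),ys.min(),ys.max())
print(blobs(c,*RED,.05,20))
```

```text
at [408.9 329.6  54.4] yaw 17.1 d [ 0.2 -0.7 21.4] turn -0.1 rows 0.5 0.0 F [ 0.4 -0.7 -0.4] open 48.0 gf 60.0 t 11.4
221 291 91 100
[(484.8, 355.1, -72.8, 34.1, 4.2, 626.0)]
```

Run:
```python
from h import *
c=cam("wrist");s=robot.read_state();M=R.from_rotvec(s["orientation"]).as_matrix()
f=lambda u,v,z:(M.T@(onz(c,u,v,z)-s["tool_pos"])*1000).round(1)
r=mask(c,*RED)
for v in range(88,101): 
    x=np.nonzero(r[v])[0]
    if len(x): print(v,x.min(),x.max(),f(x.min(),v,.05),f(x.max(),v,.05))
m=mask(c,*PLATE)
for v in(98,100,101,102,120): 
    x=np.nonzero(m[v,180:340])[0]+180
    if len(x): print(v,x.min(),x.max(),f(x.min(),v,.0755),f(x.max(),v,.0755))
```

```text
93 231 284 [ 80.5 -14.    6.6] [80.5 12.   6.6]
94 224 291 [ 80.1 -17.4   6.6] [80.1 15.4  6.6]
95 223 291 [ 79.6 -17.9   6.6] [79.6 15.4  6.6]
96 223 292 [ 79.1 -17.9   6.6] [79.1 15.9  6.6]
97 222 292 [ 78.7 -18.4   6.6] [78.7 15.9  6.6]
98 222 292 [ 78.2 -18.4   6.6] [78.2 15.9  6.6]
99 222 292 [ 77.7 -18.4   6.6] [77.7 16.   6.6]
100 222 292 [ 77.2 -18.5   6.6] [77.3 16.   6.6]
101 202 316 [ 76.7 -24.1 -18.9] [ 76.8  23.6 -18.9]
102 202 316 [ 76.3 -24.1 -18.9] [ 76.4  23.7 -18.9]
120 202 316 [ 69.  -24.4 -18.9] [ 69.   24.  -18.9]
```

>>> play_rows:
  deltas: [-1.3,-1,8,0,40,0,0,6,0,40,0,0,4,0,40,0,0,0,0,40,0,0,0,0,40]

```text
t: 11.88
tool_pos: [0.4072, 0.3315, 0.0366]
orientation: [3.106, 0.47, -0.001]
force: [0.3, 0.1, -0.9]
opening: 0.0483
gripper_force: 60.0
```

Run:
```python
from h import *
c=cam("wrist");go(408.9,330.3,33,17.2);s=robot.read_state();M=R.from_rotvec(s["orientation"]).as_matrix()
f=lambda u,v,z:(M.T@(onz(c,u,v,z)-s["tool_pos"])*1000).round(1)
r=mask(c,*RED)
for v in range(84,101): 
    x=np.nonzero(r[v])[0]
    if len(x): print(v,x.min(),x.max(),f(x.min(),v,.05),f(x.max(),v,.05))
```

```text
at [407.5 331.7  37. ] yaw 17.2 d [1.  1.7 4. ] turn 0.0 rows 0.1 0.0 F [-0.3  0.1 -0.8] open 48.1 gf 60.0 t 11.9
87 225 296 [ 83.  -15.3 -13.1] [ 83.   15.4 -13.1]
88 223 299 [ 82.5 -16.1 -13.1] [ 82.6  16.7 -13.1]
89 223 300 [ 82.1 -16.1 -13.1] [ 82.2  17.2 -13.1]
90 222 300 [ 81.7 -16.6 -13.1] [ 81.8  17.2 -13.1]
91 222 301 [ 81.3 -16.6 -13.1] [ 81.3  17.7 -13.1]
92 222 301 [ 80.9 -16.6 -13.1] [ 80.9  17.7 -13.1]
93 222 301 [ 80.5 -16.6 -13.1] [ 80.5  17.7 -13.1]
94 222 301 [ 80.1 -16.6 -13.1] [ 80.1  17.7 -13.1]
95 222 301 [ 79.6 -16.6 -13.1] [ 79.7  17.7 -13.1]
96 222 301 [ 79.2 -16.7 -13.1] [ 79.3  17.7 -13.1]
97 222 301 [ 78.8 -16.7 -13.1] [ 78.8  17.7 -13.1]
98 222 301 [ 78.4 -16.7 -13.1] [ 78.4  17.8 -13.1]
99 222 301 [ 78.  -16.7 -13.1] [ 78.   17.8 -13.1]
100 222 301 [ 77.6 -16.7 -13.1] [ 77.6  17.8 -13.1]
```

>>> play_rows:
  deltas: [1,0.6,2,0,40,0,0,1,0,40,0,0,0,0,40,0,0,0,0,40]

```text
t: 12.27
tool_pos: [0.4092, 0.3316, 0.0345]
orientation: [-3.106, -0.47, -0.001]
force: [-0.1, -0.1, 2.4]
opening: 0.048
gripper_force: 60.0
```

```bash
cat >> h.py <<'E'
def edges(zp,v0=80):
    """tool-frame: rest far end and middle (z .05), plate far end and middle (plate top zp)"""
    c=cam("wrist");s=robot.read_state();M=R.from_rotvec(s["orientation"]).as_matrix()
    f=lambda u,v,z:(M.T@(onz(c,u,v,z)-s["tool_pos"])*1000)
    r=mask(c,*RED);r[:v0]=0;n=(r[:,180:340]>0).sum(1);v=np.nonzero(n>20)[0]
    k=[(np.nonzero(r[i])[0].min(),np.nonzero(r[i])[0].max()) for i in v]
    print("rest end",f(259,v[0]-.5,.05)[0].round(1),"mid near end",[ (f(sum(k[j])/2,v[j],.05)[1]).round(1) for j in(len(v)//2,-2)],"rows",v[0],v[-1])
    m=mask(c,*PLATE);n=(m[:,180:340]>0).sum(1);v=np.nonzero(n>60)[0];i=v[6];x=np.nonzero(m[i,180:340])[0]+180
    print("plate end",f(259,v[0]-.5,zp)[0].round(1),"mid",f(x.mean(),i,zp)[1].round(1),"w",len(x),"row",v[0],x.min(),x.max())
E
python3 - <<'E'
from h import *
edges(.0545);go(408.9,330.3,33,17.2)
E
```

```text
rest end 81.3 mid near end [np.float64(-0.2), np.float64(-0.2)] rows 92 100
plate end 77.6 mid -0.6 w 117 row 101 201 317
at [409.2 331.6  34.5] yaw 17.2 d [-0.7  1.2  1.5] turn -0.0 rows 0.0 0.0 F [ 0.4 -0.5  2.4] open 48.2 gf 60.0 t 12.3
```

>>> play_rows:
  deltas: [-1.1,0,0.5,0,40,0,0,0.5,0,40,0,0,0,0,40,0,0,0,0,62,0,0,0,0,62,0,0,0,0,62,0,0,0,0,62,0,0,0,0,62]

```text
t: 12.98
tool_pos: [0.4073, 0.3308, 0.0326]
orientation: [3.106, 0.47, -0.001]
force: [0.4, 0.2, 0.2]
opening: 0.0621
gripper_force: 0.0
```

>>> play_rows:
  deltas: [0,0,-10,0,62,0,0,-30,0,62,0,0,-40,0,62,0,0,-35,0,62,0,0,0,0,62,0,0,0,0,62]

```text
t: 13.48
tool_pos: [0.4096, 0.3323, 0.1519]
orientation: [-3.104, -0.469, -0.009]
force: [-0.1, -0.7, -0.8]
opening: 0.062
gripper_force: 0.0
```

```bash
cat >> h.py <<'E'
def onrest(zp):
    c=cam("wrist");print("plate",[b for b in blobs(c,*PLATE,zp,1500) if b[1]>250 and b[0]<520 and b[4]<70])
    c2=cam("top");print("top",[b for b in blobs(c2,*PLATE,zp,200) if b[1]>250 and b[0]<520])
    s=robot.read_state();M=R.from_rotvec(s["orientation"]).as_matrix()
    f=lambda u,v,z:(M.T@(onz(c,u,v,z)-s["tool_pos"])*1000)
    m=mask(c,*PLATE);k=max(cv2.findContours(m[:,:],cv2.RETR_EXTERNAL,cv2.CHAIN_APPROX_NONE)[0],key=lambda k:cv2.contourArea(k)*(abs(k[:,0,0].mean()-259)<120))
    P=np.array([f(u,v,zp)[:2] for u,v in k[:,0]]);print("plate tool x",np.percentile(P[:,0],[1,99]).round(1),"y",np.percentile(P[:,1],[1,99]).round(1))
    r=mask(c,*RED);r[:,:180]=0;r[:,340:]=0;v,u=np.nonzero(r);print("red rows",v.min(),v.max(),"x",f(259,v.min()-.5,.05)[0].round(1),f(259,v.max()+.5,.05)[0].round(1))
    print("strip mids",[(i,f(np.nonzero(r[i])[0].mean(),i,.05)[1].round(1),len(np.nonzero(r[i])[0])) for i in(v.min()+2,v.min()+3,v.max()-3,v.max()-2)])
E
python3 - <<'E'
from h import *
onrest(.053);go(408.9,330.3,33,17.2);cam("wrist","w6.png")
E
```

```text
plate [(435.2, 340.4, 17.3, 100.0, 49.9, 7376.0)]
top []
plate tool x [-19.6  78.8] y [-25.8  23.9]
red rows 98 229 x 83.6 -24.8
strip mids [(np.int64(100), np.float64(-0.3), 45), (np.int64(101), np.float64(-0.3), 45), (np.int64(226), np.float64(-0.3), 9), (np.int64(227), np.float64(-0.5), 40)]
at [407.3 330.9 147.7] yaw 17.2 d [  1.4   1.  114.7] turn -0.0 rows 2.8 0.0 F [ 0.2 -0.3 -1. ] open 62.0 gf 0.0 t 13.6
```

View pics/w6.png

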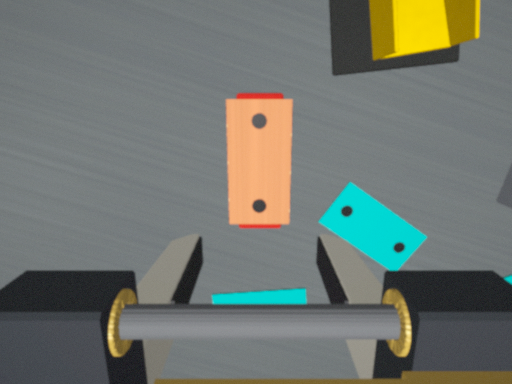

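Plate 1 lies centred on the rest at (260,161), with red showing equally at both ends, (260,95) and (260,226). Next is plate 2.

Run:
```python
from h import *
go(622.4,-10,85,12)
```

```text
at [406.8 330.5 146.8] yaw 17.2 d [105.4 389.   61.8] turn 5.2 rows 9.8 0.7 F [-0.7 -0.4 -0. ] open 62.1 gf 0.0 t 13.6
```

>>> play_rows:
  deltas: [9.5,35,0,0,10,9.5,35,0,0,10,9.5,35.5,0,0,10,9.5,35.5,0,0,10,9.5,35.5,0,0,10,9.5,35.5,0,0,10,9.5,35.5,0,0,10,9.5,35.5,0,0,10,9.5,35.5,10,0,10,9.5,35.5,20,0,10]

```text
t: 14.47
tool_pos: [0.6045, 0.0193, 0.1186]
orientation: [3.106, 0.469, 0.003]
force: [0.6, 1.1, 0.2]
opening: 0.0102
gripper_force: 0.0
```

>>> play_rows:
  deltas: [10,35,30,5.2,10,0,0,0,0,10,0,0,0,0,10]

```text
t: 14.72
tool_pos: [0.6175, -0.0072, 0.0863]
orientation: [-3.123, -0.324, 0.014]
force: [-1.4, 0.0, -0.8]
opening: 0.0101
gripper_force: 0.0
```

Run:
```python
from h import *
go(622.4,-10,50.8,12);plates()
```

```text
at [617.5  -7.2  86.3] yaw 11.8 d [ 4.5  3.9 35.5] turn -0.2 rows 0.9 0.0 F [-1.4  0.  -0.8] open 10.1 gf 0.0 t 14.7
```

>>> play_rows:
  deltas: [4,2.5,10,0,10,0,0,10,0,10,0,0,8,0,10,0,0,4,0,10,0,0,0,0,10,0,0,0,0,10,0,0,0,0,10]

```text
t: 15.35
tool_pos: [0.6253, -0.0072, 0.0602]
orientation: [3.124, 0.329, 0.001]
force: [0.5, 0.4, 0.5]
opening: 0.0101
gripper_force: 0.0
```

Run:
```python
from h import *
go(622.4,-10,50.8,12)
```

```text
at [625.3  -7.2  60.2] yaw 12.0 d [-3.4  2.1  9.4] turn 0.0 rows 0.2 0.0 F [0.5 0.4 0.5] open 10.1 gf 0.0 t 15.3
```

>>> play_rows:
  deltas: [0,2,5,0,10,0,0,4.5,0,10,0,0,0,0,10,0,0,0,0,10]

```text
t: 15.68
tool_pos: [0.6259, -0.0097, 0.0503]
orientation: [3.124, 0.328, 0.002]
force: [0.5, -1.6, 1.0]
opening: 0.0099
gripper_force: 0.7
```

Run:
```python
from h import *
go(540.4,-27.5,50.8,12)
```

```text
at [625.9  -9.7  50.3] yaw 12.0 d [-87.4  -0.3  -0.5] turn -0.0 rows 2.1 0.0 F [ 0.5 -1.6  1. ] open 9.9 gf 0.7 t 15.7
```

Push along the axis, back off, lift, and go above the grip point.

>>> play_rows:
  deltas: [-9,0,0,0,10,-10,0,0,0,10,-10,0,0,0,10,-10,0,0,0,10,-10,0,0,0,10,-10,0,0,0,10,-10,0,0,0,10,-9,0,0,0,10,-5,0,0,0,10,-4,0,0,0,10]

```text
t: 16.52
tool_pos: [0.5402, -0.0276, 0.0503]
orientation: [3.124, 0.328, 0.001]
force: [1.8, 0.1, 1.2]
opening: 0.0104
gripper_force: 1.1
```

>>> play_rows:
  deltas: [0,0,0,0,10,5,0,0,0,10,0,0,-30,0,10,0,0,-40,0,40,-30,0,-35,0,70,-32,0,-25,0,70,-32,0,0,0,70,0,0,0,0,70,0,0,0,0,70,0,0,0,0,70]

```text
t: 17.35
tool_pos: [0.4564, -0.0453, 0.1766]
orientation: [-3.124, -0.328, -0.0]
force: [0.5, -0.4, 0.9]
opening: 0.0519
gripper_force: 0.0
```

Run:
```python
from h import *
plates();go(453,-46,32.5,12)
```

```text
wrist (481.8, -40.5, 12.1, 98.8, 50.1, 6210.5) in from edge 6.7
wrist (569.1, -118.4, -3.3, 98.9, 49.4, 7594.0) in from edge 85.6
at [456.6 -45.3 176.4] yaw 12.0 d [ -3.6  -0.  143.9] turn -0.0 rows 3.5 0.0 F [-0.4  0.6 -0.5] open 55.7 gf 0.0 t 17.4
```

>>> play_rows:
  deltas: [-2.4,0.5,20,0,70,0,0,35,0,70,0,0,35,0,70,0,0,30,0,70,0,0,15,0,70,0,0,9,0,70,0,0,0,0,70,0,0,0,0,70]

```text
t: 18.07
tool_pos: [0.4543, -0.0462, 0.0328]
orientation: [-3.124, -0.329, 0.001]
force: [0.8, 0.5, 0.3]
opening: 0.07
gripper_force: 0.0
```

Run:
```python
from h import *
go(454.4,-46.3,32,12)
```

```text
at [454.3 -46.2  32.8] yaw 12.0 d [0.1 0.1 0.8] turn 0.0 rows 0.0 0.0 F [0.8 0.5 0.3] open 70.0 gf 0.0 t 18.1
```

>>> play_rows:
  deltas: [0,0,0,0,40,0,0,0,0,40,0,0,0,0,40,0,0,0,0,40,0,0,0,0,40,0,0,0,0,40,0,0,0,0,40,0,0,-3,0,40,0,0,-6,0,40,0,0,0,0,40]

```text
t: 18.9
tool_pos: [0.4539, -0.0464, 0.0425]
orientation: [-3.124, -0.328, 0.0]
force: [-0.7, -0.4, -1.3]
opening: 0.048
gripper_force: 60.0
```

>>> play_rows:
  deltas: [0,0,-20,0,40,0,0,-35,0,40,0,0,-35,0,40,0,0,0,0,40,0,0,0,0,40]

```text
t: 19.32
tool_pos: [0.4557, -0.0467, 0.1342]
orientation: [3.123, 0.328, 0.007]
force: [0.5, 0.1, -1.6]
opening: 0.048
gripper_force: 60.0
```

Run:
```python
from h import *
go(407.5,331.2,130,17.2);edges(robot.read_state()["tool_pos"][2]+.021,0)
```

```text
at [455.7 -46.7 134.2] yaw 12.0 d [  31.4 -379.7    3.6] turn -5.2 rows 9.1 0.7 F [ 0.5  0.1 -1.6] open 48.0 gf 60.0 t 19.3Traceback (most recent call last):
  File "<stdin>", line 2, in <module>
  File "h.py", line 51, in edges
    print("rest end",f(259,v[0]-.5,.05)[0].round(1),"mid near end",[ (f(sum(k[j])/2,v[j],.05)[1]).round(1) for j in(len(v)//2,-2)],"rows",v[0],v[-1])
                           ~^^^
IndexError: index 0 is out of bounds for axis 0 with size 0
```

>>> play_rows:
  deltas: [3,-35,0,0,40,3,-35,0,0,40,3,-35,0,0,40,3,-35,0,0,40,3,-35,0,0,40,3,-35,0,0,40,3,-35,0,0,40,3,-35,0,0,40,3,-35,0,0,40,3,-35,0,0,40]

```text
t: 20.2
tool_pos: [0.4084, 0.3031, 0.1291]
orientation: [3.123, 0.328, -0.006]
force: [1.1, -0.6, -0.2]
opening: 0.0479
gripper_force: 60.0
```

>>> play_rows:
  deltas: [2,-30,0,-5.2,40,0,0,20,0,40,0,0,25,0,40,0,0,20,0,40,0,0,0,0,40,0,0,0,0,40,0,0,0,0,40]

```text
t: 20.78
tool_pos: [0.406, 0.3317, 0.0667]
orientation: [3.106, 0.469, -0.001]
force: [0.1, 0.1, -0.9]
opening: 0.0479
gripper_force: 60.0
```

Run:
```python
from h import *
go(407.5,331.2,36,17.2);edges(robot.read_state()["tool_pos"][2]+.021,0)
```

```text
at [406.  331.7  66.7] yaw 17.2 d [ 1.3  0.9 30.7] turn -0.0 rows 0.7 0.0 F [ 0.1  0.1 -0.9] open 47.9 gf 60.0 t 20.8
rest end 83.8 mid near end [np.float64(1.1), np.float64(1.1)] rows 87 95
plate end 78.8 mid -0.0 w 117 row 96 202 318
```

>>> play_rows:
  deltas: [0,1,10,0,40,0,0,9,0,40,0,0,6,0,40,0,0,3,0,40,0,0,0,0,40,0,0,0,0,40,0,0,0,0,40]

```text
t: 21.42
tool_pos: [0.4092, 0.3327, 0.0414]
orientation: [-3.104, -0.469, -0.009]
force: [0.2, 1.6, 10.4]
opening: 0.0489
gripper_force: 59.9
```

Run:
```python
from h import *
go(406,331.2,36,17.2);edges(robot.read_state()["tool_pos"][2]+.021,0)
```

```text
at [409.2 332.7  41.4] yaw 17.2 d [-3.5  0.5  5.4] turn -0.0 rows 0.2 0.0 F [ 0.2  1.6 10.4] open 48.9 gf 59.9 t 21.4
rest end 81.1 mid near end [np.float64(0.7), np.float64(0.7)] rows 93 100
plate end 77.6 mid 1.5 w 121 row 101 204 324
```

The fingers touched plate 1 before plate 2 reached it, because they reach 19 mm below the held plate. I'll raise, set plate 2 down shifted back so the fingers clear plate 1's near end, then push it forward flush.

>>> play_rows:
  deltas: [0,0,-8,0,40,0,0,-10,0,40,0,0,-10,0,40,-12,0,0,0,40,-12,0,0,0,40,-12,0,0,0,40,0,0,0,0,40,0,0,0,0,40]

```text
t: 22.13
tool_pos: [0.372, 0.3204, 0.0672]
orientation: [-3.106, -0.47, -0.001]
force: [-0.4, 0.4, -1.6]
opening: 0.0488
gripper_force: 59.9
```

Run:
```python
from h import *
go(406,331.2,36,17.2);c=cam("wrist","w7.png");print(blobs(c,*RED,.05,30))
```

```text
at [372.  320.4  67.2] yaw 17.2 d [35.6 -0.2 31.2] turn 0.0 rows 1.1 0.0 F [-0.4  0.4 -1.6] open 48.8 gf 59.9 t 22.1
[(466.1, 349.4, 17.2, 41.9, 34.9, 5934.0)]
```

View pics/w7.png

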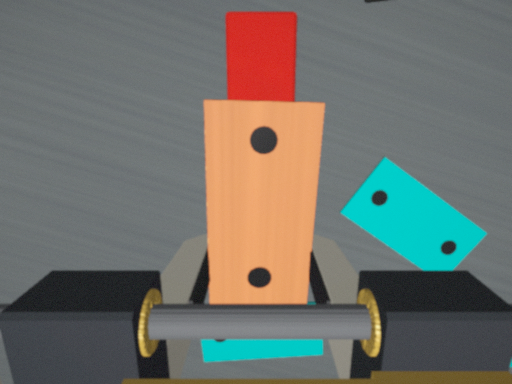

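The rest's red top is bare at (262,55), so plate 1 is no longer lying on it. It is probably wedged between the fingers below plate 2; I'll check with the side camera.

Run:
```python
from h import *
c=cam("side");s=robot.read_state();u,v=proj(c,s["tool_pos"]+[.03,0,.02]);print(u,v)
u,v=int(u),int(v);a=c["pixels"][max(0,v-60):v+60,max(0,u-80):u+80];cv2.imwrite("pics/s8.png",cv2.resize(a,None,fx=5,fy=5,interpolation=cv2.INTER_CUBIC))
```

```text
291.9082790055481 276.15868892398913
```

View pics/s8.png

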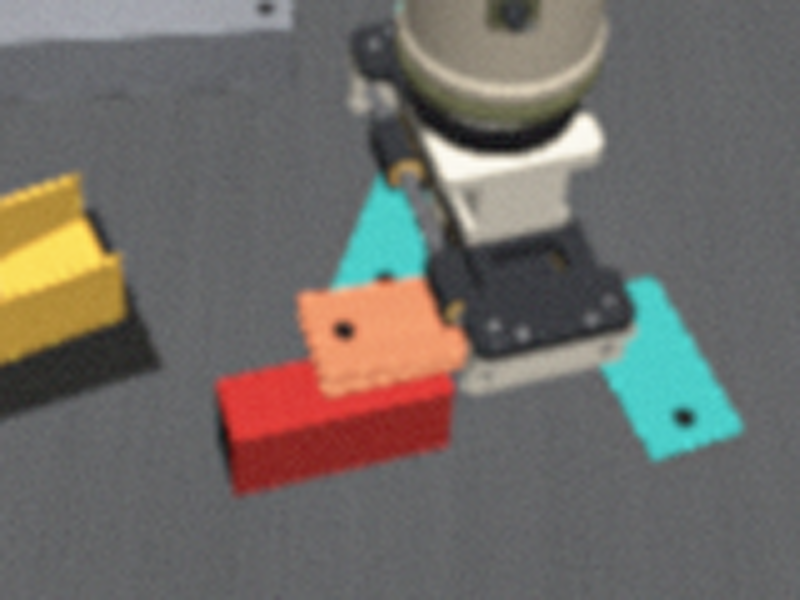

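Both plates look to be held together in the hand, one above the other. I return over the rest, ease the grip and lower until they settle.

>>> play_rows:
  deltas: [12,0,0,0,40,12,0,0,0,40,12,0,0,0,40,0,0,8,0,40,0,0,6,0,40,0,0,4,0,40,0,0,0,0,40,0,0,0,0,40,0,0,0,0,40]

```text
t: 22.98
tool_pos: [0.4061, 0.3309, 0.0487]
orientation: [3.106, 0.47, -0.0]
force: [0.6, 0.3, -2.4]
opening: 0.0489
gripper_force: 59.9
```

Run:
```python
from h import *
go(406.5,331.3,41,17.2);edges(robot.read_state()["tool_pos"][2]+.021,0)
```

```text
at [406.1 330.9  48.7] yaw 17.2 d [ 0.5 -0.2  7.7] turn 0.0 rows 0.2 0.0 F [ 0.6  0.3 -2.4] open 48.9 gf 59.9 t 23.0
rest end 84.5 mid near end [np.float64(0.1), np.float64(0.1)] rows 85 100
plate end 77.3 mid 1.5 w 121 row 101 204 324
```

>>> play_rows:
  deltas: [2,0,2,0,40,0,0,2,0,40,0,0,2,0,40,0,0,1.5,0,40,0,0,0,0,40,0,0,0,0,40]

```text
t: 23.53
tool_pos: [0.4085, 0.3318, 0.0416]
orientation: [-3.106, -0.47, -0.001]
force: [-1.8, -0.1, 2.5]
opening: 0.0488
gripper_force: 59.9
```

Run:
```python
from h import *
go(406.5,331.3,41,17.2);edges(robot.read_state()["tool_pos"][2]+.021,0)
```

```text
at [408.5 331.8  41.6] yaw 17.2 d [-2.1 -0.2  0.6] turn -0.0 rows 0.1 0.0 F [-1.8 -0.1  2.5] open 48.8 gf 59.9 t 23.5
rest end 81.9 mid near end [np.float64(0.3), np.float64(0.7)] rows 91 100
plate end 77.6 mid 1.5 w 121 row 101 204 324
```

>>> play_rows:
  deltas: [0,0,0,0,40,0,0,1.5,0,40,0,0,1.5,0,40,0,0,0,0,40]
  newtons: 12

```text
t: 23.92
tool_pos: [0.4087, 0.3319, 0.0385]
orientation: [-3.106, -0.47, -0.001]
force: [0.5, 0.9, 1.7]
opening: 0.0496
gripper_force: 12.0
```

Run:
```python
from h import *
go(406.5,331.3,41,17.2);edges(robot.read_state()["tool_pos"][2]+.021,0)
```

```text
at [408.7 331.9  38.5] yaw 17.2 d [-2.2 -0.  -2.5] turn -0.0 rows 0.1 0.0 F [0.5 0.9 1.7] open 49.6 gf 12.0 t 23.9
rest end 81.8 mid near end [np.float64(0.2), np.float64(0.2)] rows 91 100
plate end 77.6 mid -0.6 w 117 row 101 201 317
```

>>> play_rows:
  deltas: [0,0,1.5,0,40,0,0,1.5,0,40,0,0,0,0,40,0,0,0,0,40]
  newtons: 8

```text
t: 24.3
tool_pos: [0.4091, 0.3321, 0.0359]
orientation: [-3.106, -0.47, -0.002]
force: [-0.5, 0.3, 5.6]
opening: 0.0499
gripper_force: 8.0
```

Run:
```python
from h import *
go(406.5,331.3,41,17.2);edges(robot.read_state()["tool_pos"][2]+.021,0)
```

```text
at [409.1 332.1  35.9] yaw 17.2 d [-2.7 -0.  -5.1] turn -0.0 rows 0.1 0.0 F [-0.5  0.3  5.6] open 49.9 gf 8.0 t 24.3
rest end 81.3 mid near end [np.float64(0.5), np.float64(0.5)] rows 92 100
plate end 77.6 mid 0.0 w 118 row 101 202 319
```

>>> play_rows:
  deltas: [0,0,1.5,0,40,0,0,1,0,40,0,0,0,0,40,0,0,0,0,62,0,0,0,0,62,0,0,0,0,62,0,0,0,0,62,0,0,0,0,62]
  newtons: 6

```text
t: 25.02
tool_pos: [0.4081, 0.3315, 0.0324]
orientation: [3.106, 0.47, -0.001]
force: [0.3, -0.4, -0.1]
opening: 0.062
gripper_force: 0.0
```

>>> play_rows:
  deltas: [0,0,-10,0,70,0,0,-30,0,70,0,0,-40,0,70,0,0,-35,0,70,0,0,0,0,70,0,0,0,0,70]

```text
t: 25.52
tool_pos: [0.4104, 0.333, 0.1518]
orientation: [-3.103, -0.469, -0.01]
force: [-0.3, 0.0, -0.5]
opening: 0.0702
gripper_force: 0.0
```

Run:
```python
from h import *
onrest(.056);go(407.5,331.2,33,17.2);c=cam("wrist")
cv2.imwrite("pics/w9.png",cv2.resize(c["pixels"][70:250,190:340],None,fx=3.2,fy=3.2,interpolation=cv2.INTER_CUBIC))
```

```text
plate [(435.5, 340.8, 17.0, 99.9, 49.8, 7569.5)]
top []
plate tool x [-21.2  78.7] y [-25.8  24.1]
red rows 99 230 x 82.7 -25.8
strip mids [(np.int64(101), np.float64(-0.3), 45), (np.int64(102), np.float64(-0.3), 45), (np.int64(227), np.float64(nan), 0), (np.int64(228), np.float64(-13.2), 5)]
at [408.2 331.5 147.7] yaw 17.2 d [-7.000e-01  1.000e-01  1.147e+02] turn -0.0 rows 2.8 0.0 F [-0.2  0.1 -0.4] open 70.0 gf 0.0 t 25.6h.py:62: RuntimeWarning: Mean of empty slice.
  print("strip mids",[(i,f(np.nonzero(r[i])[0].mean(),i,.05)[1].round(1),len(np.nonzero(r[i])[0])) for i in(v.min()+2,v.min()+3,v.max()-3,v.max()-2)])
  ret = ret.dtype.type(ret / rcount)
```

View pics/w9.png

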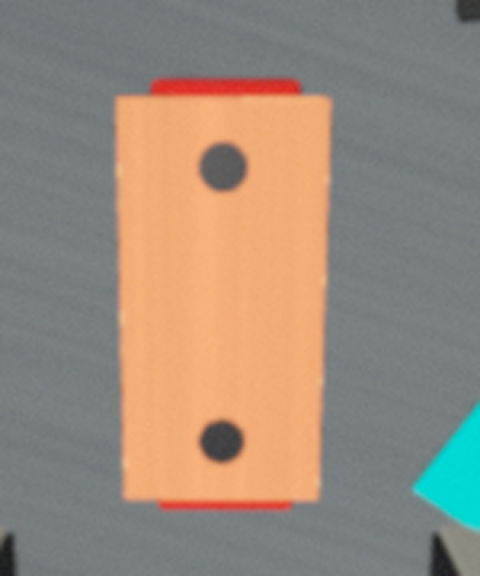

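Both plates lie flush in one pile on the rest, with red showing at each end, (225,87) and (225,505) in the crop. Now plate 3.

Run:
```python
from h import *
go(643,-122.7,80,-3.3)
```

```text
at [407.7 331.2 146.8] yaw 17.2 d [ 90.7 503.1  66.9] turn 20.5 rows 12.4 2.9 F [ 0.5 -0.5 -0.5] open 70.4 gf 0.0 t 25.7
```

>>> play_rows:
  deltas: [6.5,36,0,0,10,6.5,36,0,0,10,6.5,36,0,0,10,6.5,36,0,0,10,6.5,36,0,0,10,6.5,36,0,0,10,6.5,36,0,0,10,6.5,36,0,0,10,6.5,36,0,0,10,6.5,36,0,0,10]

```text
t: 26.5
tool_pos: [0.5761, 0.0052, 0.1457]
orientation: [-3.105, -0.469, 0.005]
force: [0.6, 0.3, -0.1]
opening: 0.0112
gripper_force: 0.0
```

>>> play_rows:
  deltas: [6.5,36,0,0,10,6.5,36,0,0,10,6.5,36,0,0,10,6,35,0,0,10,0,0,0,7,10,0,0,0,7,10,0,0,10,6.5,10,0,0,20,0,10,0,0,30,0,10,0,0,0,0,10]

```text
t: 27.33
tool_pos: [0.6382, -0.1208, 0.0791]
orientation: [-3.137, 0.091, 0.02]
force: [-1.1, -0.4, -1.6]
opening: 0.0102
gripper_force: 0.0
```

Run:
```python
from h import *
for i in(0,1):cam("side")
go(643,-122.7,51,-3.3)
```

```text
at [ 641.1 -121.4   84.8] yaw -3.3 d [ 2.2  1.2 33.8] turn 0.0 rows 0.8 0.0 F [1.2 0.  1.8] open 10.0 gf 0.0 t 27.4
```

>>> play_rows:
  deltas: [2,1,10,0,10,0,0,10,0,10,0,0,6,0,10,0,0,4,0,10,0,0,2,0,10,0,0,0,0,10,0,0,0,0,10]

```text
t: 28.02
tool_pos: [0.6456, -0.1233, 0.056]
orientation: [3.14, -0.091, 0.0]
force: [-0.9, 0.8, 0.0]
opening: 0.0097
gripper_force: 0.0
```

Run:
```python
from h import *
go(549,-117.2,50.6,-3.3)
```

```text
at [ 645.6 -123.3   56. ] yaw -3.3 d [-96.8  -0.5   5.4] turn -0.0 rows 2.3 0.0 F [-0.9  0.8  0. ] open 9.7 gf 0.0 t 28.0
```

>>> play_rows:
  deltas: [0,-0.5,3,0,10,0,0,2.4,0,10,0,0,0,0,10,-9,0,0,0,10,-10,0,0,0,10,-10,0,0,0,10,-10,0,0,0,10,-10,0,0,0,10,-10,0,0,0,10,-10,0,0,0,10]

```text
t: 28.85
tool_pos: [0.5762, -0.1187, 0.0505]
orientation: [3.14, -0.09, 0.0]
force: [1.2, -1.1, -0.2]
opening: 0.01
gripper_force: 0.3
```

>>> play_rows:
  deltas: [-10,0,0,0,10,-9,0,0,0,10,-5,0,0,0,10,-4,0,0,0,10,0,0,0,0,10,5,0,0,0,10,0,0,-30,0,10,0,0,-40,0,40,-33,0,-35,0,70,-33,0,-20,0,70]

```text
t: 29.68
tool_pos: [0.4947, -0.1145, 0.1746]
orientation: [3.139, -0.09, 0.008]
force: [-0.1, -0.4, 0.8]
opening: 0.0256
gripper_force: 0.0
```

>>> play_rows:
  deltas: [-33,0,0,0,70,0,0,0,0,70,0,0,0,0,70,0,0,0,0,70]
  newtons: 60

```text
t: 30.02
tool_pos: [0.4602, -0.1122, 0.1712]
orientation: [3.14, -0.091, 0.002]
force: [1.7, -0.0, -0.9]
opening: 0.0521
gripper_force: 0.0
```

Run:
```python
from h import *
plates();go(456,-112,32.5,-3.3)
```

```text
wrist (488.5, -114.7, -3.3, 98.4, 49.9, 6425.5) in from edge 5.8
at [ 460.3 -112.2  171. ] yaw -3.3 d [ -4.5   0.  138.5] turn -0.0 rows 3.3 0.0 F [0.1 0.7 0. ] open 55.9 gf 0.0 t 30.1
```

>>> play_rows:
  deltas: [-4.7,0.9,20,0,70,0,0,35,0,70,0,0,35,0,70,0,0,26,0,70,0,0,14,0,70,0,0,8.5,0,70,0,0,0,0,70,0,0,0,0,70]

```text
t: 30.73
tool_pos: [0.4551, -0.1127, 0.0323]
orientation: [-3.14, 0.09, 0.001]
force: [0.1, 0.1, 0.3]
opening: 0.0697
gripper_force: 0.0
```

Run:
```python
from h import *
go(455.6,-112.8,32.5,-3.3)
```

```text
at [ 455.1 -112.7   32.3] yaw -3.3 d [ 0.5  0.1 -0.2] turn 0.0 rows 0.0 0.0 F [0.1 0.1 0.3] open 69.7 gf 0.0 t 30.7
```

>>> play_rows:
  deltas: [0,0,0,0,40,0,0,0,0,40,0,0,0,0,40,0,0,0,0,40,0,0,0,0,40,0,0,0,0,40,0,0,0,0,40,0,0,-3,0,40,0,0,-6,0,40,0,0,-15,0,40]

```text
t: 31.57
tool_pos: [0.4523, -0.1118, 0.0544]
orientation: [-3.139, 0.09, 0.007]
force: [0.3, -0.4, -2.2]
opening: 0.0478
gripper_force: 60.0
```

>>> play_rows:
  deltas: [0,0,-25,0,40,0,0,-35,0,40,0,0,-25,0,40,0,0,0,0,40,0,0,0,0,40]

```text
t: 31.98
tool_pos: [0.4556, -0.113, 0.1432]
orientation: [3.139, -0.09, 0.005]
force: [-0.6, -0.7, -1.2]
opening: 0.0481
gripper_force: 60.0
```

Run:
```python
from h import *
go(373.2,321,130,17.2);c=cam("wrist");s=robot.read_state();M=R.from_rotvec(s["orientation"]).as_matrix();print(blobs(c,*PLATE,s["tool_pos"][2]+.021,3000))
```

```text
at [ 455.6 -113.   143.2] yaw -3.3 d [-107.3 -428.6   12.3] turn -20.5 rows 10.6 2.9 F [-0.6 -0.7 -1.2] open 48.1 gf 60.0 t 32.0
[(488.9, -114.5, -3.5, 99.1, 49.8, 22399.5)]
```

>>> play_rows:
  deltas: [-9,-35.7,0,0,40,-9,-35.7,0,0,40,-9,-35.7,0,0,40,-9,-35.7,0,0,40,-9,-35.7,0,0,40,-9,-35.7,0,0,40,-9,-35.7,0,0,40,-9,-35.7,0,0,40,-9,-35.7,0,0,40,-9,-35.7,0,0,40]

```text
t: 32.87
tool_pos: [0.383, 0.25, 0.1391]
orientation: [3.138, -0.09, -0.005]
force: [1.3, -0.1, -1.8]
opening: 0.0479
gripper_force: 60.0
```

>>> play_rows:
  deltas: [-9,-35.7,0,0,40,-8,-35.7,0,0,40,0,0,0,-7,40,0,0,0,-7,40,0,0,10,-6.5,40,0,0,25,0,40,0,0,25,0,40,0,0,0,0,40,0,0,0,0,40,0,0,0,0,40]

```text
t: 33.7
tool_pos: [0.3721, 0.321, 0.0812]
orientation: [3.106, 0.469, -0.002]
force: [-0.3, 0.8, -1.2]
opening: 0.0479
gripper_force: 60.0
```

Run:
```python
from h import *
go(373.2,321,39,17.2);z=robot.read_state()["tool_pos"][2];edges(z+.021,0)
c=cam("wrist");print(blobs(c,*PLATE,.056,3000),blobs(c,*PLATE,z+.021,3000))
cv2.imwrite("pics/w10.png",c["pixels"])
```

```text
at [372.1 321.   81.2] yaw 17.2 d [ 1.1  0.3 42.2] turn -0.0 rows 1.0 0.0 F [-0.3  0.8 -1.2] open 47.9 gf 60.0 t 33.7
rest end 118.6 mid near end [np.float64(0.8), np.float64(0.8)] rows 19 23
plate end 105.7 mid 0.2 w 96 row 24 213 308
[(406.2, 332.3, 17.0, 159.9, 65.3, 28127.5)] [(415.9, 335.2, 17.0, 121.3, 49.5, 28127.5)]
```

View pics/w10.png

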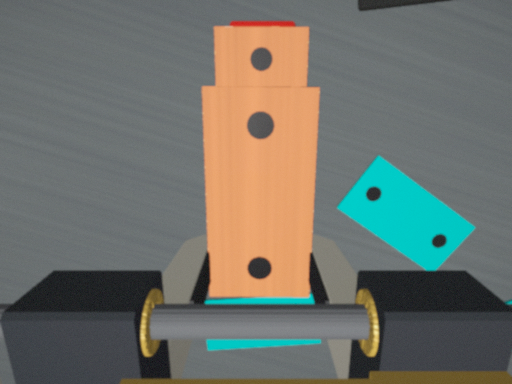

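Plate 3 is at (260,190), lined up behind and above the pile at (261,55).

>>> play_rows:
  deltas: [0,0.3,14,0,40,0,0,12,0,40,0,0,8,0,40,0,0,4,0,40,0,0,0,0,40,0,0,0,0,40,0,0,0,0,40]

```text
t: 34.38
tool_pos: [0.3728, 0.3212, 0.0437]
orientation: [-3.106, -0.47, -0.001]
force: [-0.5, -0.1, -1.7]
opening: 0.0484
gripper_force: 60.0
```

Run:
```python
from h import *
go(373.2,321,39,17.2)
```

```text
at [372.8 321.2  43.7] yaw 17.2 d [0.3 0.3 4.7] turn -0.0 rows 0.1 0.0 F [-0.5 -0.1 -1.7] open 48.4 gf 60.0 t 34.4
```

>>> play_rows:
  deltas: [0,0,2,0,40,0,0,1.5,0,40,0,0,1,0,40,0,0,0,0,40,0,0,0,0,40]

```text
t: 34.8
tool_pos: [0.3728, 0.3212, 0.0391]
orientation: [-3.106, -0.47, -0.001]
force: [-0.7, -0.1, 2.8]
opening: 0.0479
gripper_force: 60.0
```

Run:
```python
from h import *
go(373.2,321,39,17.2)
```

```text
at [372.8 321.2  39.1] yaw 17.2 d [0.4 0.3 0.1] turn -0.0 rows 0.0 0.0 F [-0.7 -0.1  2.8] open 47.9 gf 60.0 t 34.8
```

>>> play_rows:
  deltas: [0,0,0,0,66,0,0,0,0,66,0,0,0,0,66,0,0,0,0,66,0,0,0,0,66,0,0,-10,0,66,0,0,-30,0,66,0,0,-40,0,40,0,0,0,0,10,0,0,0,0,10]

```text
t: 35.63
tool_pos: [0.3747, 0.3225, 0.1226]
orientation: [-3.103, -0.469, -0.01]
force: [-0.9, -0.7, -0.3]
opening: 0.0506
gripper_force: 0.0
```

>>> play_rows:
  deltas: [-18,0,0,0,10,-18,0,0,0,10,0,0,15,0,10,0,0,20,0,10,0,0,14,0,10,0,0,0,0,10,0,0,0,0,10]

```text
t: 36.22
tool_pos: [0.3369, 0.3094, 0.0685]
orientation: [3.105, 0.469, -0.005]
force: [-0.2, -0.3, -0.0]
opening: 0.0104
gripper_force: 0.0
```

Run:
```python
from h import *
c=cam("wrist","w11.png");print(blobs(c,*PLATE,.059,3000));go(338.4,310.5,57,17.2)
```

```text
[(405.6, 331.7, 16.9, 100.7, 49.6, 20069.0)]
at [337.7 310.   69.6] yaw 17.2 d [ 0.8 -0.2 12.6] turn -0.0 rows 0.3 0.0 F [-0.1 -0.6  0.7] open 10.3 gf 0.0 t 36.3
```

View pics/w11.png

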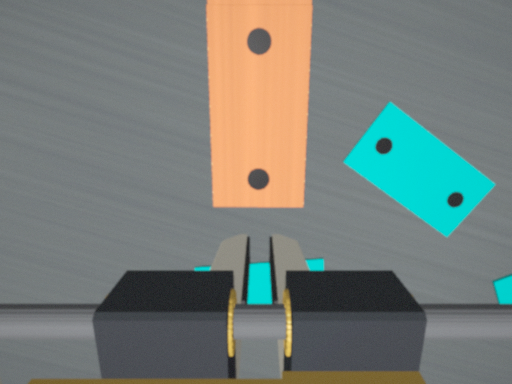

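Plate 3 rests on the pile at (259,105), its near end at row 207 ahead of the closed fingers. Push it flush.

>>> play_rows:
  deltas: [0,0,6,0,10,0,0,5,0,10,0,0,1.6,0,10,0,0,0,0,10,0,0,0,0,10,0,0,0,0,10]

```text
t: 36.77
tool_pos: [0.3382, 0.3104, 0.0573]
orientation: [-3.106, -0.47, -0.0]
force: [-0.0, 0.5, 0.5]
opening: 0.0098
gripper_force: 0.0
```

Run:
```python
from h import *
go(377.5,322.3,57,17.2)
```

```text
at [338.2 310.4  57.3] yaw 17.2 d [41.   0.2  0.3] turn -0.0 rows 1.0 0.0 F [-0.   0.5  0.5] open 9.8 gf 0.0 t 36.8
```

>>> play_rows:
  deltas: [5,0,0,0,10,5,0,0,0,10,5,0,0,0,10,5,0,0,0,10,5,0,0,0,10,5,0,0,0,10,5,0,0,0,10,3,0,0,0,10,2,0,0,0,10,0,0,0,0,10]

```text
t: 37.6
tool_pos: [0.3767, 0.3222, 0.0571]
orientation: [-3.106, -0.47, -0.0]
force: [-0.9, -0.3, -0.7]
opening: 0.01
gripper_force: 0.0
```

>>> play_rows:
  deltas: [-6,0,0,0,10,0,0,-25,0,10,0,0,-35,0,70,20,0,-20,0,70,20,0,0,0,70,0,0,0,0,70,0,0,0,0,70]

```text
t: 38.18
tool_pos: [0.4088, 0.3321, 0.1372]
orientation: [-3.106, -0.469, -0.0]
force: [-0.1, 0.1, -1.0]
opening: 0.0388
gripper_force: 0.0
```

Run:
```python
from h import *
onrest(.059);go(377.5,322.3,57,17.2)
```

```text
plate [(434.5, 340.8, 17.2, 101.1, 49.8, 8848.5)]
top []
plate tool x [-21.9  79.2] y [-25.7  24. ]
red rows 96 100 x 83.1 79.6
strip mids [(np.int64(98), np.float64(0.1), 48), (np.int64(99), np.float64(0.1), 48), (np.int64(97), np.float64(0.5), 47), (np.int64(98), np.float64(0.1), 48)]
at [407.5 331.6 136.1] yaw 17.2 d [-31.2   0.   79.2] turn 0.0 rows 2.0 0.0 F [-0.1 -0.5  0.2] open 46.8 gf 0.0 t 38.3
```

All three plates are piled and within about 1 mm of the rest's centre line. Now the scoop: go above it and measure.

Run:
```python
from h import *
go(565,245,215,26.5)
```

```text
at [407.5 331.6 136.1] yaw 17.2 d [124.7 129.4 -79.1] turn -9.3 rows 4.7 1.3 F [-0.1 -0.5  0.2] open 46.8 gf 0.0 t 38.3
```

>>> play_rows:
  deltas: [0,0,-25,0,90,0,0,-35,0,90,25,26,-20,0,90,25,26,0,0,90,25,26,0,0,90,25,26,0,-5,90,25,26,0,-4.3,90,0,0,0,0,90,0,0,0,0,90]

```text
t: 39.03
tool_pos: [0.5678, 0.2464, 0.2152]
orientation: [3.059, 0.716, -0.005]
force: [-0.2, -0.1, 0.5]
opening: 0.0898
gripper_force: 0.0
```

Run:
```python
from h import *
c=cam("wrist","w12.png");s=robot.read_state()
print("yel",blobs(c,*YEL,.054,1000));print("blk",blobs(c,(0,0,0),(180,255,45),.004,2000))
# contour corners of the yellow blob
m=cv2.morphologyEx(mask(c,*YEL),cv2.MORPH_CLOSE,np.ones((5,5)))
k=max(cv2.findContours(m,cv2.RETR_EXTERNAL,cv2.CHAIN_APPROX_NONE)[0],key=cv2.contourArea)
for p in cv2.approxPolyDP(k,6,True)[:,0]: print(p,[ (onz(c,*p,z)[:2]*1000).round(1) for z in(.054,.004)])
go(565,245,215,26.5)
print("tin",[b for b in blobs(cam("top"),*BLUE,.05,1500)])
```

```text
yel [(408.0, 21.8, -63.5, 350.0, 17.9, 1276.0), (519.0, -30.4, 43.4, 98.0, 39.0, 1216.5), (315.8, 376.8, 9.4, 98.2, 38.8, 1159.5), (618.4, 275.4, 26.4, 136.8, 62.1, 9107.0), (741.8, 179.7, 6.1, 75.4, 43.8, 3438.0)]
blk [(502.2, -94.6, 26.4, 163.2, 102.1, 3775.0), (248.3, 404.5, 26.3, 175.4, 112.9, 4525.5)]
[224  44] [array([666.8, 331.8]), array([671.3, 339.6])]
[227 190] [array([544.7, 272.3]), array([530.5, 270.9])]
[286 191] [array([570.4, 218.3]), array([560.1, 208.6])]
[290  45] [array([692.4, 278.2]), array([700.9, 277.8])]
at [567.  247.3 215.7] yaw 26.4 d [-2.8  1.2  0.7] turn -0.1 rows 0.1 0.0 F [-0.4  0.3 -0. ] open 90.2 gf 0.0 t 39.1
tin [(454.8, -336.1, -61.5, 146.6, 140.5, 2663.5)]
```

View pics/w12.png

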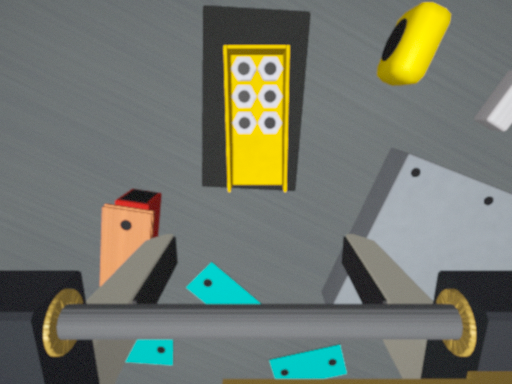

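The scoop is at (257,117) on its mat with the six nuts towards its closed back; the pile is at (127,240). That was my 13th picture, so I keep the last one.

>>> play_rows:
  deltas: [30,-1,0,0,90,30,-0.5,0,0,90,33,0,0,0,90,0,0,30,0,90,0,0,35,0,90,0,0,35,0,90,0,0,0,0,90,0,0,0,0,90]

```text
t: 39.8
tool_pos: [0.6472, 0.2909, 0.1146]
orientation: [3.057, 0.722, -0.01]
force: [0.4, -0.4, 1.2]
opening: 0.0902
gripper_force: 0.0
```

Run:
```python
from h import *
go(650,290.3,23,26.4)
```

```text
at [647.2 290.9 114.6] yaw 26.6 d [ 2.8  1.9 91.6] turn 0.2 rows 2.2 0.0 F [ 0.4 -0.4  1.2] open 90.2 gf 0.0 t 39.8
```

>>> play_rows:
  deltas: [2,1,20,0,90,0,0,25,0,90,0,0,20,0,90,0,0,15,0,90,0,0,6,0,90,0,0,0,0,90,0,0,0,0,90,0,0,0,0,90]

```text
t: 40.47
tool_pos: [0.6542, 0.2912, 0.0337]
orientation: [-3.058, -0.72, -0.005]
force: [-0.6, 0.5, -0.0]
opening: 0.0903
gripper_force: 0.0
```

Run:
```python
from h import *
go(650,290.3,23,26.4)
```

```text
at [654.2 291.2  33.7] yaw 26.5 d [-4.2 -1.1 10.7] turn 0.1 rows 0.3 0.0 F [-0.6  0.5 -0. ] open 90.3 gf 0.0 t 40.5
```

Correct, descend, close at 60 N and lift.

>>> play_rows:
  deltas: [-3,-0.5,6,0,90,0,0,5,0,90,0,0,0,0,90,0,0,0,0,50,0,0,0,0,50,0,0,0,0,50,0,0,0,0,50,0,0,0,0,50,0,0,0,0,50,0,0,0,0,50]
  newtons: 60

```text
t: 41.3
tool_pos: [0.65, 0.2898, 0.0203]
orientation: [-3.058, -0.72, -0.001]
force: [0.5, 0.1, -0.5]
opening: 0.06
gripper_force: 60.0
```

>>> play_rows:
  deltas: [0,0,0,0,50,0,0,0,0,50,0,0,-4,0,50,0,0,-8,0,50,0,0,-12,0,50,0,0,-15,0,50,0,0,-15,0,50,0,0,-10,0,50,0,0,0,0,50,0,0,0,0,50]

```text
t: 42.13
tool_pos: [0.651, 0.2901, 0.0861]
orientation: [-3.058, -0.72, -0.005]
force: [-0.5, -0.3, -4.7]
opening: 0.0596
gripper_force: 60.0
```

```bash
cat >> h.py <<'E'
def tilt():
    """scoop tilt in hand from side cam: casts yellow onto the vertical plane through the tool along tool x; prints PCA of blob in (tool x, z)"""
    c=cam("wrist");s=robot.read_state();M=R.from_rotvec(s["orientation"]).as_matrix();p=s["tool_pos"]
    m=cv2.morphologyEx(mask(c,*YEL),cv2.MORPH_CLOSE,np.ones((5,5)));m[:,:150]=0;m[:,370:]=0
    v,u=np.nonzero(m);print("yellow rows",v.min(),v.max(),"cols",u.min(),u.max(),"n",len(v))
    w=cv2.inRange(cv2.cvtColor(c["pixels"],cv2.COLOR_BGR2HSV),np.array((0,0,170)),np.array((180,60,255)));w[:,200:320]
    k=[cv2.contourArea(q) for q in cv2.findContours(w,cv2.RETR_EXTERNAL,cv2.CHAIN_APPROX_NONE)[0]];print("white blobs",[a for a in k if a>60])
E
python3 - <<'E'
from h import *
tilt();go(585,250,60,95.8)
E
```

```text
yellow rows 183 383 cols 150 369 n 15988
white blobs [255.0, 258.0, 1210.0, 1209.0, 502.5, 514.0]
at [650.  289.8  84.5] yaw 26.5 d [-76.    6.6  24.4] turn -69.3 rows 1.9 9.7 F [-1.4 -0.5 -4.9] open 59.6 gf 60.0 t 42.2
```

>>> play_rows:
  deltas: [-29,2.5,0,0,50,-30,2.5,0,0,50,-30,2.5,0,0,50,-29,2,0,0,50,0,0,0,-7,50,0,0,0,-7,50,0,0,0,-7,50,0,0,0,-7,50,0,0,0,-7,50,0,0,0,-7,50]

```text
t: 43.02
tool_pos: [0.5475, 0.2282, 0.0828]
orientation: [-2.591, -1.775, 0.003]
force: [-0.0, -0.0, -3.5]
opening: 0.0592
gripper_force: 60.0
```

>>> play_rows:
  deltas: [0,0,0,-7,50,0,0,0,-7,50,0,0,0,-7,50,0,0,0,-6.3,50,0,0,0,0,50,0,0,0,0,50]

```text
t: 43.52
tool_pos: [0.5478, 0.2283, 0.083]
orientation: [-2.11, -2.326, 0.002]
force: [0.4, -0.3, -4.0]
opening: 0.0596
gripper_force: 60.0
```

Run:
```python
from h import *
go(548.5,228.4,38,95.8)
c=cam("wrist");print("platen",blobs(c,(100,5,170),(125,60,255),.05,1500));tilt()
```

```text
at [547.8 228.3  83. ] yaw 95.6 d [ 0.   0.8 45. ] turn -0.2 rows 1.1 0.0 F [ 0.4 -0.3 -4. ] open 59.6 gf 60.0 t 43.5
platen []
yellow rows 183 383 cols 150 369 n 15462
white blobs [262.5, 2471.5, 2750.0]
```

>>> play_rows:
  deltas: [0,1,20,-0.2,50,0,0,18,0,50,0,0,8,0,50,0,0,0,0,50,0,0,0,0,50,-4,0,0,0,50,-3,0,0,0,50,0,0,0,0,50]
  newtons: 40

```text
t: 44.28
tool_pos: [0.5513, 0.2212, 0.0393]
orientation: [2.102, 2.333, 0.002]
force: [0.4, 0.2, -3.6]
opening: 0.0599
gripper_force: 40.0
```

Run:
```python
from h import *
go(548.5,218.4,37,95.8)
```

```text
at [551.3 221.2  39.3] yaw 96.0 d [-2.5 -3.   2.3] turn 0.2 rows 0.1 0.0 F [ 0.4  0.2 -3.6] open 59.9 gf 40.0 t 44.3
```

>>> play_rows:
  deltas: [-3,0,0,0,50,-2.5,0,-7,0,50,-2.5,0,-9,0,50,-4,0,-8.5,0,50,-4,0,-8.5,0,50,-5.3,0,-7.5,0,50,-5.4,0,-7.5,0,50,0,0,0,0,50,0,0,0,0,50]

```text
t: 45.03
tool_pos: [0.5537, 0.1959, 0.0874]
orientation: [2.102, 2.334, 0.004]
force: [-1.2, 5.3, -0.5]
opening: 0.0595
gripper_force: 40.0
```

Run:
```python
from h import *
go(548.5,218.4,37,95.8);tilt();c=cam("side","s13.png")
s=robot.read_state();print("tool px",proj(c,s["tool_pos"]),proj(c,s["tool_pos"]+[0,0,.019]))
```

```text
at [553.7 195.9  87.4] yaw 96.0 d [22.8 -2.9 50.4] turn 0.2 rows 1.3 0.0 F [-1.2  5.3 -0.5] open 59.5 gf 40.0 t 45.0
yellow rows 152 383 cols 150 369 n 18052
white blobs [1501.0, 3092.5, 1455.5, 1680.5, 1684.5, 4219.5]
tool px [232.5757154  234.99080107] [232.24195506 230.03707919]
```

The wall is tilting the scoop (about 30° now), and all six nuts still show as separate blobs. A little more pre-tilt.

>>> play_rows:
  deltas: [-6,0,-7,0,50,-6,0,-6,0,50,-4,0,-3,0,50,0,0,0,0,50,0,0,0,0,50]
  newtons: 40

```text
t: 45.55
tool_pos: [0.5549, 0.1799, 0.1027]
orientation: [-2.102, -2.334, -0.002]
force: [-2.4, 4.7, 0.2]
opening: 0.0595
gripper_force: 40.0
```

Run:
```python
from h import *
go(548.5,218.4,37,95.8);tilt();c=cam("wrist")
h=cv2.cvtColor(c["pixels"],cv2.COLOR_BGR2HSV)
w=cv2.inRange(h,np.array((0,0,150)),np.array((180,60,255)))
for k in cv2.findContours(w,cv2.RETR_EXTERNAL,cv2.CHAIN_APPROX_NONE)[0]:
    if cv2.contourArea(k)>150: print(cv2.boundingRect(k),cv2.contourArea(k))
```

```text
at [554.9 179.9 102.7] yaw 96.0 d [38.9 -2.4 65.7] turn 0.2 rows 1.8 0.0 F [-2.4  4.7  0.2] open 59.5 gf 40.0 t 45.5
yellow rows 141 383 cols 150 369 n 20809
white blobs [6479.0, 70.5, 829.0, 706.5, 2124.0]
(163, 339, 193, 40) 6889.5
(195, 323, 165, 11) 726.5
(330, 238, 48, 65) 1716.0
(141, 238, 48, 65) 1714.5
(212, 233, 89, 40) 2559.5
```

Now at about 42°. Tighten the grip, back off, rise and carry it to the tin.

>>> play_rows:
  deltas: [0,0,0,0,50,5,0,0,0,50,10,0,-5,0,50,0,0,-15,0,50,0,0,-20,0,50,0,0,-15,0,50,-8,-3,0,0,50,-16,-6,0,0,50,-24,-8,0,0,50,-26,-9,0,0,50]
  newtons: 60

```text
t: 46.48
tool_pos: [0.5341, 0.1174, 0.1559]
orientation: [-2.1, -2.336, 0.002]
force: [-0.2, 0.0, -3.7]
opening: 0.0595
gripper_force: 60.0
```

>>> play_rows:
  deltas: [-26,-9,0,0,50,-26,-9,0,0,50,-26,-9,0,0,50,-26,-9,0,0,50,-26,-9,0,0,50,-26,-9,0,0,50,-26,-9,0,0,50,-26,-9,0,0,50,-26,-9,0,0,50,-26,-9,0,0,50]

```text
t: 47.32
tool_pos: [0.4714, -0.1514, 0.156]
orientation: [-2.102, -2.334, 0.001]
force: [0.0, 1.0, -3.7]
opening: 0.0594
gripper_force: 60.0
```

>>> play_rows:
  deltas: [-26,-9,0,0,50,-26,-9,0,0,50,-26,-9,0,0,50,-26,-9,0,0,50,-24,-8,0,0,50,-16,-6,0,0,50,-8,-3,0,0,50,0,0,0,-6,50,0,0,0,-6,50,0,0,0,-6,50]

```text
t: 48.15
tool_pos: [0.4353, -0.3063, 0.1561]
orientation: [-1.704, -2.637, -0.0]
force: [0.4, -0.4, -4.2]
opening: 0.0595
gripper_force: 60.0
```

Run:
```python
from h import *
go(438.3,-306,125,118.5);tilt()
print("tin",[b for b in blobs(cam("side"),*BLUE,.05,500)],[b for b in blobs(cam("top"),*BLUE,.05,1500)])
```

```text
at [ 435.3 -306.3  156.1] yaw 114.3 d [-1.   2.9 31.1] turn -4.2 rows 0.7 0.6 F [ 0.4 -0.4 -4.2] open 59.5 gf 60.0 t 48.1
yellow rows 142 383 cols 150 369 n 18737
white blobs [938.5, 2720.0, 454.0, 7904.5, 3481.5]
tin [(454.8, -302.5, -61.4, 181.5, 158.0, 1265.5)] []
```

>>> play_rows:
  deltas: [-1,3,5,-4.2,50,0,0,15,0,50,0,0,15,0,50,0,0,12,0,50,0,0,10,0,50,0,0,4,0,50,0,0,0,0,50,0,0,0,0,50]

```text
t: 48.97
tool_pos: [0.4391, -0.3066, 0.0963]
orientation: [-1.614, -2.695, 0.0]
force: [0.6, 1.1, -4.2]
opening: 0.0596
gripper_force: 60.0
```

>>> play_rows:
  deltas: [0,0,0,0,50,0,0,0,0,50,0,0,0,0,50,0,0,0,0,50]
  newtons: 20

```text
t: 49.3
tool_pos: [0.4393, -0.3068, 0.0967]
orientation: [1.613, 2.695, -0.0]
force: [-0.3, -0.2, -4.6]
opening: 0.0601
gripper_force: 20.0
```

Run:
```python
from h import *
go(438.3,-306,95,118.5);tilt()
```

```text
at [ 439.3 -306.8   96.7] yaw 118.2 d [ 1.2 -0.5  1.7] turn -0.3 rows 0.1 0.0 F [-0.3 -0.2 -4.6] open 60.1 gf 20.0 t 49.3
yellow rows 142 383 cols 150 369 n 18655
white blobs [3671.0, 4912.5, 1496.0]
```

>>> play_rows:
  deltas: [-8,0,0,0,50,-12,0,0,0,50,-10,0,0,0,50,-5,0,0,0,50,-5,0,-1,0,50,-5,0,-2,0,50,-5,0,-3,0,50,-5,0,-3,0,50,0,0,0,0,50,0,0,0,0,50]
  newtons: 12

```text
t: 50.18
tool_pos: [0.4655, -0.3558, 0.1059]
orientation: [1.613, 2.694, -0.001]
force: [-0.5, 1.0, -2.5]
opening: 0.06
gripper_force: 12.0
```

Run:
```python
from h import *
go(438.3,-306,95,118.5);tilt()
print("tin",[b for b in blobs(cam("side"),*BLUE,.05,500)])
```

```text
at [ 465.5 -355.8  105.9] yaw 118.2 d [56.8 -0.5 10.8] turn -0.3 rows 1.4 0.0 F [-0.5  1.  -2.5] open 60.0 gf 12.0 t 50.2
yellow rows 140 383 cols 150 369 n 20288
white blobs [2497.5]
tin [(459.9, -309.9, -61.8, 180.7, 156.3, 1102.5)]
```

>>> play_rows:
  deltas: [0,0,0,0,50,-4,0,-2,0,50,-4,0,-2,0,50,-4,0,-2,0,50,-4,0,-2,0,50,-4,0,-2,0,50,0,0,0,0,50,0,0,0,0,50]
  newtons: 9

```text
t: 50.95
tool_pos: [0.4749, -0.3737, 0.1157]
orientation: [1.613, 2.694, -0.001]
force: [-1.0, 1.2, 1.8]
opening: 0.06
gripper_force: 9.0
```

Run:
```python
from h import *
go(438.3,-306,95,118.5);tilt()
c=cam("side","s14.png")
print("tin",[b for b in blobs(c,*BLUE,.05,500)]);s=robot.read_state();print(proj(c,s["tool_pos"]),proj(c,[.455,-.336,.02]))
# yellow outline in the side view
m=cv2.morphologyEx(mask(c,*YEL),cv2.MORPH_CLOSE,np.ones((3,3)))
for k in cv2.findContours(m,cv2.RETR_EXTERNAL,cv2.CHAIN_APPROX_NONE)[0]:
    if cv2.contourArea(k)>40: print(cv2.boundingRect(k),cv2.contourArea(k))
```

```text
at [ 474.9 -373.7  115.7] yaw 118.2 d [77.  -0.3 20.6] turn -0.3 rows 1.9 0.0 F [-1.   1.2  1.8] open 60.0 gf 9.0 t 51.0
yellow rows 139 383 cols 150 369 n 22358
white blobs []
tin [(460.1, -310.0, -61.4, 182.5, 156.9, 1150.5)]
[268.44975506 105.2152369 ] [273.56257196 134.51859226]
(149, 231, 28, 21) 372.5
(255, 92, 30, 32) 507.5
```

>>> play_rows:
  deltas: [5,0,0,0,50,8,0,0,0,50,8,0,0,0,50,8,0,0,0,50,0,0,-6,0,50,0,0,0,0,50,0,0,0,0,50,0,0,0,0,50,0,0,0,0,50]
  newtons: 15

```text
t: 51.8
tool_pos: [0.4609, -0.3474, 0.1213]
orientation: [1.613, 2.695, -0.0]
force: [-0.2, -0.3, -3.4]
opening: 0.06
gripper_force: 15.0
```

Run:
```python
from h import *
F=[]
for i in range(4):
    c=cam("wrist");F.append(robot.read_state()["force"])
print(np.mean(F,0).round(2));tilt();go(438.3,-306,95,118.5)
c=cam("wrist");cv2.imwrite("pics/w15.png",c["pixels"])
c=cam("side");a=c["pixels"][80:170,220:340];b=cv2.resize(a,None,fx=3.3,fy=3.3,interpolation=cv2.INTER_CUBIC)
w=cv2.imread("pics/w15.png");b=cv2.copyMakeBorder(b,0,384-b.shape[0],0,0,cv2.BORDER_CONSTANT) if b.shape[0]<384 else b[:384]
o=np.hstack([w[:, 110:410],b]);cv2.imwrite("pics/c15.png",o);print(o.shape)
```

```text
[ 0.05  0.48 -2.43]
yellow rows 139 383 cols 150 369 n 22301
white blobs []
at [ 460.7 -347.2  120.9] yaw 118.2 d [46.9 -0.3 25.9] turn -0.3 rows 1.3 0.0 F [ 0.1  0.5 -2. ] open 60.0 gf 15.0 t 52.0
(384, 696, 3)
```

View pics/c15.png

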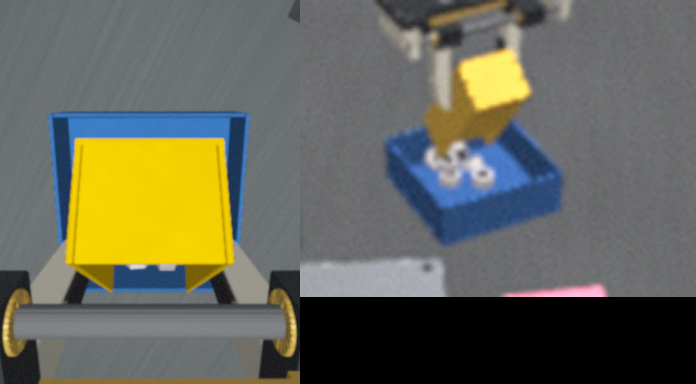

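The nuts are in the tin at (455,160) in the side crop, and the wrist view shows only the scoop's back at (150,200). Compute the present tilt, then carry the scoop back.

```bash
cat >> h.py <<'E'
def ang():
    c=cam("wrist");s=robot.read_state();M=R.from_rotvec(s["orientation"]).as_matrix();p=s["tool_pos"]+[0,0,.019]
    m=mask(c,*YEL);col=np.nonzero(m[:330,259])[0];print("col rows",col.min(),"..",col.max())
    for t in range(0,81,10):
        o=[]
        for q in((34,-35),(34,15)):
            r=np.hypot(*q)/1000;a=np.arctan2(q[1],q[0])+np.radians(t)
            o.append(proj(c,p+M[:,0]*r*np.cos(a)+np.array([0,0,r*np.sin(a)]))[1].round(0))
        print(t,o,end=" ")
E
python3 - <<'E'
from h import *
ang();go(435,-310,190,118.5)
E
```

```text
col rows 139 .. 264
0 [np.float64(183.0), np.float64(212.0)] 10 [np.float64(176.0), np.float64(223.0)] 20 [np.float64(171.0), np.float64(238.0)] 30 [np.float64(168.0), np.float64(254.0)] 40 [np.float64(168.0), np.float64(271.0)] 50 [np.float64(171.0), np.float64(289.0)] 60 [np.float64(178.0), np.float64(306.0)] 70 [np.float64(190.0), np.float64(321.0)] 80 [np.float64(206.0), np.float64(333.0)] at [ 460.7 -347.1  121. ] yaw 118.2 d [ 44.9  -5.1 -69. ] turn -0.3 rows 2.0 0.0 F [-0.3  1.2 -2.6] open 59.9 gf 15.0 t 52.2
```

>>> play_rows:
  deltas: [0,0,0,0,50,0,0,0,0,50,0,0,-10,0,50,0,0,-25,0,50,0,0,-35,0,50,0,0,-15,0,50,0,0,0,0,50]
  newtons: 60

```text
t: 52.78
tool_pos: [0.463, -0.3491, 0.2125]
orientation: [1.609, 2.688, -0.003]
force: [0.2, -0.2, -2.1]
opening: 0.0594
gripper_force: 60.0
```

Run:
```python
from h import *
ang();go(600,265,200,26.4)
F=[]
for i in range(4):
    c=cam("wrist");F.append(robot.read_state()["force"])
print(np.mean(F,0).round(2))
```

```text
col rows 139 .. 264
0 [np.float64(180.0), np.float64(207.0)] 10 [np.float64(173.0), np.float64(219.0)] 20 [np.float64(167.0), np.float64(233.0)] 30 [np.float64(164.0), np.float64(249.0)] 40 [np.float64(164.0), np.float64(266.0)] 50 [np.float64(168.0), np.float64(283.0)] 60 [np.float64(175.0), np.float64(300.0)] 70 [np.float64(186.0), np.float64(314.0)] 80 [np.float64(202.0), np.float64(327.0)] at [ 462.1 -348.3  209.4] yaw 118.2 d [475.4 411.3   7.6] turn -88.2 rows 15.1 12.3 F [-0.9  0.8 -2.8] open 59.9 gf 60.0 t 52.8
[ 0.06  0.25 -2.78]
```

```bash
cat >> h.py <<'E'
def back():
    """scoop back-face edges in hand: 3D from known 60 mm width -> tool frame (x along, z up from pivot), tilt, lip position"""
    c=cam("wrist");s=robot.read_state();M=R.from_rotvec(s["orientation"]).as_matrix();p=s["tool_pos"]+[0,0,.019]
    m=mask(c,*YEL);m[330:]=0;col=np.nonzero(m[:,259])[0];P=[]
    v0=col.min();k=np.nonzero(np.diff(col)>1)[0];v1=col[k[0]] if len(k) else col.max()
    for v,dv in((v0+3,-3),(v1-4,4)):
        x=np.nonzero(m[v,120:400])[0]+120;D=.060*c["mtx"][0,0]/(x.max()-x.min()+1)
        e,d=ray(c,x.mean(),v+dv);q=e+d*D;w=q-p;P.append(np.array([w@M[:,0],w[2]])*1000);print(v,x.min(),x.max(),P[-1].round(1))
    f=P[0]-P[1];print("edge len",np.linalg.norm(f).round(1));t=np.degrees(np.arctan2(f[0],-f[1]))
    f=f/np.linalg.norm(f);b=np.array([f[1],-f[0]]) # scoop -z dir f ; -x dir b
    print("tilt",t.round(1),"-x dir",b.round(2),"lip rel pivot",(P[0]-f*16+b*138).round(1),"heel",(P[0]+b*85).round(1),"bottom back",P[0].round(1),"pivot in scoop x,z",(45+ -(-P[0])@b*1).round(1),((-P[0])@-f).round(1))
E
python3 - <<'E'
from h import *
back()
E
```

```text
142 184 334 [63.4 12.5]
260 175 343 [22.2 38.9]
edge len 48.9
tilt 57.4 -x dir [-0.54 -0.84] lip rel pivot [-24.4 -95.1] heel [ 17.6 -59.1] bottom back [63.4 12.5] pivot in scoop x,z 0.3 46.7
```

Tilt is 57°, and the scoop has slid a bit so the pads hold it near its rims; the grip stays at 60 N. Carry it to the mat.

>>> play_rows:
  deltas: [7,6,0,0,50,15,12,0,0,50,22,18,0,0,50,24,19,0,0,50,24,19.5,0,0,50,24,19.5,0,0,50,24,19.5,0,0,50,24,19.5,0,0,50,24,19.5,0,0,50,24,19.5,0,0,50]

```text
t: 53.92
tool_pos: [0.5116, -0.0767, 0.2053]
orientation: [-1.613, -2.695, 0.0]
force: [-0.0, 0.2, -2.7]
opening: 0.0596
gripper_force: 60.0
```

>>> play_rows:
  deltas: [24,19.5,0,0,50,24,19.5,0,0,50,24,19.5,0,0,50,24,19.5,0,0,50,24,19.5,0,0,50,24,19.5,0,0,50,24,19.5,0,0,50,24,19.5,0,0,50,22,18,0,0,50,15,12,0,0,50]

```text
t: 54.75
tool_pos: [0.5669, 0.2139, 0.205]
orientation: [-1.61, -2.696, 0.001]
force: [0.4, 0.1, -2.1]
opening: 0.0595
gripper_force: 60.0
```

>>> play_rows:
  deltas: [0,0,0,7,50,0,0,0,7,50,0,0,0,7,50,0,0,0,7,50,0,0,0,7,50,0,0,0,7,50,0,0,0,7,50,0,0,0,7,50,0,0,0,7,50,0,0,0,7,50]

```text
t: 55.58
tool_pos: [0.5669, 0.2111, 0.205]
orientation: [-2.871, -1.274, 0.003]
force: [0.1, 0.8, -2.6]
opening: 0.0596
gripper_force: 60.0
```

>>> play_rows:
  deltas: [0,0,0,7,50,0,0,0,7,50,0,0,0,7,50,0,0,0,0,50,0,0,0,0,50]

```text
t: 56.0
tool_pos: [0.5671, 0.2111, 0.2053]
orientation: [-3.052, -0.745, 0.002]
force: [0.2, 0.6, -1.9]
opening: 0.0599
gripper_force: 60.0
```

Run:
```python
from h import *
go(576.9,254,90,26.4);back()
c=cam("wrist")
print("blk",blobs(c,(0,0,0),(180,255,45),.004,1500))
c=cam("side");m=mask(c,(0,0,0),(180,255,40))
for n,c in(("side",c),("top",cam("top"))): print(n,[b for b in blobs(c,(0,0,0),(180,255,50),.004,300) if abs(b[0]-620)<80 and abs(b[1]-275)<80], [b for b in blobs(c,*BLUE,.05,500)])
```

```text
at [567.1 211.1 205.3] yaw 27.4 d [ 28.6 -33.6 115.3] turn 1.0 rows 3.0 0.1 F [ 0.2  0.6 -1.9] open 59.9 gf 60.0 t 56.0
140 184 333 [63.6 11. ]
260 175 343 [21.8 38.7]
edge len 50.1
tilt 56.5 -x dir [-0.55 -0.83] lip rel pivot [-25.9 -95.2] heel [ 16.7 -59.9] bottom back [63.6 11. ] pivot in scoop x,z 0.7 46.9
blk [(495.8, -89.3, -62.4, 170.6, 158.4, 5358.5), (273.8, 328.9, -62.6, 181.3, 172.8, 5863.5)]
side [(630.1, 290.5, 23.2, 182.7, 103.2, 2231.0)] [(459.6, -310.3, -61.5, 182.5, 158.2, 1281.0)]
top [] [(459.8, -344.3, -61.7, 146.9, 140.6, 2668.5), (1047.8, 482.3, -0.1, 94.6, 81.3, 803.5)]
```

Run:
```python
from h import *
c=cam("top")
for p in((226,216),(279,194),(315,284),(263,306),(270.7,250)): print(p,(onz(c,p[0]*.64,p[1]*.64,.004)[:2]*1000).round(0))
c["pixels"]=cv2.imread("pics/top0.png");m=mask(c,(0,0,0),(180,255,50))|mask(c,*YEL)|mask(c,(0,0,200),(180,60,255));m[:115]=0;m[210:]=0;m[:,:140]=0;m[:,203:]=0
k=max(cv2.findContours(m,cv2.RETR_EXTERNAL,cv2.CHAIN_APPROX_NONE)[0],key=cv2.contourArea)
print(cv2.minAreaRect(np.array([onz(c,*p,.004)[:2]*1000 for p in k[:,0]],np.float32)))
go(576.9,254,95,26.4)
```

```text
(226, 216) [693. 368.]
(279, 194) [735. 269.]
(315, 284) [565. 199.]
(263, 306) [524. 294.]
(270.7, 250) [629. 283.]
((630.2551879882812, 283.9552307128906), (181.28170776367188, 102.09748840332031), 22.96513557434082)
at [567.8 210.8 206. ] yaw 27.3 d [ 28.  -34.2 111. ] turn 0.9 rows 2.9 0.1 F [ 0.1 -0.5 -2.4] open 59.9 gf 60.0 t 56.2
```

>>> play_rows:
  deltas: [9,-12,0,0,50,9,-13,10,0,50,8.5,-12.5,20,2,50,0,0,25,0,50,0,0,25,0,50,0,0,20,0,50,0,0,10,0,50,0,0,0,0,50,0,0,0,0,50,0,0,0,0,50]

```text
t: 57.08
tool_pos: [0.5755, 0.2568, 0.098]
orientation: [-3.066, -0.685, -0.004]
force: [0.3, -0.5, -2.4]
opening: 0.06
gripper_force: 60.0
```

Run:
```python
from h import *
go(574.3,256.2,83,25.5)
```

```text
at [575.5 256.8  98. ] yaw 25.2 d [-1.4  0.  15. ] turn -0.3 rows 0.4 0.0 F [ 0.3 -0.5 -2.4] open 60.0 gf 60.0 t 57.1
```

>>> play_rows:
  deltas: [0,0,8,0,50,0,0,5,0,50,0,0,3,0,50,0,0,0,0,50]
  newtons: 30

```text
t: 57.42
tool_pos: [0.5768, 0.2572, 0.0832]
orientation: [-3.065, -0.685, -0.01]
force: [1.5, 1.0, 9.3]
opening: 0.0599
gripper_force: 30.0
```

>>> play_rows:
  deltas: [4,0,2,0,50,4,0,2,0,50,4,0,2,0,50,4,0,2,0,50,4,0,2.5,0,50,4,0,2.5,0,50,0,0,0,0,50]
  newtons: 20

```text
t: 58.0
tool_pos: [0.5999, 0.268, 0.0707]
orientation: [-3.065, -0.685, -0.014]
force: [4.8, 2.4, 7.6]
opening: 0.0598
gripper_force: 20.0
```

Run:
```python
from h import *
go(637.5,286,32,25.5);back()
```

```text
at [599.9 268.   70.7] yaw 25.2 d [41.3 -0.3 39. ] turn -0.3 rows 1.4 0.0 F [4.8 2.4 7.6] open 59.8 gf 20.0 t 58.0
130 191 327 [66.5 -2.2]
282 197 321 [-7.9  4. ]
edge len 74.6
tilt 85.2 -x dir [-0.08 -1.  ] lip rel pivot [  39.  -138.4] heel [ 59.4 -87. ] bottom back [66.5 -2.2] pivot in scoop x,z 41.7 66.4
```

>>> play_rows:
  deltas: [5,0,2,0,50,5,0,2.5,0,50,5,0,2.5,0,50,4.5,0,3.5,0,50,4.5,0,3.8,0,50,4.5,0,3.8,0,50,3.5,0,4.5,0,50,3.5,0,4.5,0,50,3,0,4.5,0,50,0,0,0,0,50]

```text
t: 58.88
tool_pos: [0.6301, 0.2825, 0.0334]
orientation: [3.066, 0.685, -0.004]
force: [0.9, -0.4, 1.1]
opening: 0.0596
gripper_force: 20.0
```

Run:
```python
from h import *
go(637.5,286,32,25.5);back()
```

```text
at [630.1 282.5  33.4] yaw 25.2 d [8.2 0.  1.4] turn -0.3 rows 0.2 0.0 F [ 0.9 -0.4  1.1] open 59.6 gf 20.0 t 58.9
141 203 315 [ 59.2 -33.1]
300 120 399 [35.9 83.3]
edge len 118.7
tilt 11.3 -x dir [-0.98 -0.2 ] lip rel pivot [-79.3 -44.4] heel [-24.2 -49.7] bottom back [ 59.2 -33.1] pivot in scoop x,z -6.5 44.0
```

>>> play_rows:
  deltas: [1,0,1.5,0,50,1,0,1.5,0,50,1,0,1.5,0,50,1,0,1.5,0,50,0,0,1.5,0,50,0,0,0,0,50]
  newtons: 10

```text
t: 59.43
tool_pos: [0.6345, 0.2846, 0.0278]
orientation: [-3.066, -0.685, -0.0]
force: [-0.4, 0.8, -2.2]
opening: 0.06
gripper_force: 10.0
```

Run:
```python
from h import *
go(637.5,286,32,25.5);back()
```

```text
at [634.5 284.6  27.8] yaw 25.2 d [ 3.3 -0.  -4.2] turn -0.3 rows 0.1 0.0 F [-0.4  0.8 -2.2] open 60.0 gf 10.0 t 59.4
145 204 315 [ 56.6 -33.7]
300 120 399 [35.6 83.7]
edge len 119.2
tilt 10.1 -x dir [-0.98 -0.18] lip rel pivot [-82.1 -42.2] heel [-27.1 -48.7] bottom back [ 56.6 -33.7] pivot in scoop x,z -4.8 43.1
```

>>> play_rows:
  deltas: [0.5,0,1.5,0,50,0.5,0,1.5,0,50,0,0,1.5,0,50,0,0,0,0,50]
  newtons: 12

```text
t: 59.82
tool_pos: [0.6365, 0.2855, 0.0263]
orientation: [-3.066, -0.685, -0.004]
force: [-5.2, -2.1, 12.5]
opening: 0.0601
gripper_force: 12.0
```

Run:
```python
from h import *
go(637.5,286,32,25.5);back()
c=cam("side")
m=mask(c,*YEL);m=cv2.morphologyEx(m,cv2.MORPH_CLOSE,np.ones((3,3)))
for k in cv2.findContours(m,cv2.RETR_EXTERNAL,cv2.CHAIN_APPROX_NONE)[0]:
    if cv2.contourArea(k)>150:
        print(cv2.boundingRect(k),cv2.contourArea(k),cv2.approxPolyDP(k,3,True)[:,0].tolist())
u=np.array([np.cos(np.radians(25.2)),np.sin(np.radians(25.2)),0]);n=np.array([-u[1],u[0],0]);o=np.array([.634,.2845,.004])
for x,z in((-.093,.016),(-.04,0),(.045,0),(.045,.05),(-.093,.05)): print((x,z),proj(c,o+u*x+n*.03+[0,0,z]).round(0))
```

```text
at [636.5 285.5  26.3] yaw 25.2 d [ 1.2 -0.1 -5.7] turn -0.3 rows 0.1 0.0 F [-5.2 -2.1 12.5] open 60.1 gf 12.0 t 59.8
149 203 315 [ 54.6 -31.4]
300 120 399 [35.5 83.8]
edge len 116.7
tilt 9.4 -x dir [-0.99 -0.16] lip rel pivot [-84.2 -38.2] heel [-29.3 -45.3] bottom back [ 54.6 -31.4] pivot in scoop x,z -3.7 39.9
(173, 252, 62, 48) 867.0 [[224, 252], [213, 256], [221, 278], [207, 284], [206, 289], [191, 289], [183, 266], [173, 269], [182, 299], [234, 280]]
(149, 231, 29, 21) 331.5 [[149, 236], [154, 251], [158, 251], [158, 242], [167, 243], [167, 250], [177, 248], [170, 231], [156, 231]]
(-0.093, 0.016) [238. 275.]
(-0.04, 0) [219. 285.]
(0.045, 0) [187. 297.]
(0.045, 0.05) [184. 285.]
(-0.093, 0.05) [237. 267.]
```

Side outline shows the base line (182,299)–(234,280) matching a level scoop on the mat, with the hand pressing it down. Release.

>>> play_rows:
  deltas: [0,0,-1,0,50,0,0,0,0,70,0,0,0,0,85,0,0,0,0,85,0,0,0,0,85,0,0,0,0,85,0,0,0,0,85,0,0,-10,0,85,0,0,-30,0,85,0,0,-40,0,85]

```text
t: 60.75
tool_pos: [0.6323, 0.2838, 0.1011]
orientation: [3.065, 0.685, -0.013]
force: [1.0, 0.5, 0.3]
opening: 0.0849
gripper_force: 0.0
```

>>> play_rows:
  deltas: [-20,0,-40,0,85,-30,0,-40,0,85,-40,0,-20,0,85,-40,0,0,0,85,-40,0,0,0,85,-20,0,0,0,85,0,0,0,0,85,0,0,0,0,85]

```text
t: 61.42
tool_pos: [0.4715, 0.2078, 0.195]
orientation: [-3.066, -0.685, -0.004]
force: [0.9, -0.6, -0.2]
opening: 0.0849
gripper_force: 0.0
```

Run:
```python
from h import *
go(400,-200,200,25);c=cam("wrist","w16.png")
m=cv2.morphologyEx(mask(c,*YEL),cv2.MORPH_CLOSE,np.ones((5,5)))
for k in cv2.findContours(m,cv2.RETR_EXTERNAL,cv2.CHAIN_APPROX_NONE)[0]:
    if cv2.contourArea(k)>3000:
        print("yel z54",cv2.minAreaRect(np.array([onz(c,*p,.054)[:2]*1000 for p in k[:,0]],np.float32)))
        for p in cv2.approxPolyDP(k,6,True)[:,0]: print(p,(onz(c,*p,.054)[:2]*1000).round(0))
        b=cv2.boundingRect(k);h=cv2.cvtColor(c["pixels"],cv2.COLOR_BGR2HSV)[b[1]:b[1]+b[3],b[0]:b[0]+b[2]];print("white px in scoop",int((cv2.inRange(h,np.array((0,0,170)),np.array((180,60,255)))>0).sum()))
c=cam("side");a=c["pixels"][100:170,225:330];cv2.imwrite("pics/tin16.png",a)
h=cv2.cvtColor(a,cv2.COLOR_BGR2HSV);w=cv2.inRange(h,np.array((0,0,150)),np.array((180,70,255)))
print("side nuts",[ (cv2.boundingRect(k),cv2.contourArea(k)) for k in cv2.findContours(w,cv2.RETR_EXTERNAL,cv2.CHAIN_APPROX_NONE)[0] if cv2.contourArea(k)>5])
c=cam("top");h=cv2.cvtColor(c["pixels"],cv2.COLOR_BGR2HSV);w=cv2.inRange(h,np.array((0,0,150)),np.array((180,70,255)))[180:260,350:440]
print("top nuts",[ ((onz(c,350+cv2.minEnclosingCircle(k)[0][0],180+cv2.minEnclosingCircle(k)[0][1],.015)[:2]*1000).round(0).tolist(),cv2.contourArea(k)) for k in cv2.findContours(w,cv2.RETR_EXTERNAL,cv2.CHAIN_APPROX_NONE)[0] if cv2.contourArea(k)>5], [b for b in blobs(c,*BLUE,.05,1500)])
```

```text
at [471.5 207.8 195. ] yaw 25.2 d [-238.3  338.6   -5.5] turn 0.2 rows 9.9 0.0 F [ 0.9 -0.6 -0.2] open 84.9 gf 0.0 t 61.4
yel z54 ((584.8933715820312, 262.25738525390625), (63.430076599121094, 61.81792449951172), 25.219608306884766)
[222   0] [601. 303.]
[224  77] [547. 278.]
[292  79] [571. 224.]
[296   0] [626. 248.]
white px in scoop 0
side nuts [((0, 59, 15, 11), 106.5), ((26, 55, 37, 15), 222.5), ((19, 6, 42, 44), 714.0), ((31, 0, 40, 7), 67.0)]
top nuts [([476.0, -377.0], 270.5)] [(459.8, -344.3, -61.7, 146.9, 140.6, 2667.5)]
```

>>> play_rows:
  deltas: [-21,33,0,0,85,-21,33,0,0,85,-21,33,0,0,85,-21,33,0,0,85,-21,33,0,0,85,-21,33,0,0,85,-21,33,0,0,85,-21,33,0,0,85,-21,33,0,0,85,-21,33,0,0,85]

```text
t: 62.4
tool_pos: [0.4224, -0.1824, 0.194]
orientation: [3.066, 0.685, 0.001]
force: [1.1, -0.1, 1.2]
opening: 0.0852
gripper_force: 0.0
```

>>> play_rows:
  deltas: [-21,33,0,0,85,-21,33,0,0,85,-21,33,0,0,85,-20,33,0,0,85,-20,33,0,0,85,0,0,0,0,85,0,0,0,0,85]

```text
t: 62.98
tool_pos: [0.399, -0.3754, 0.1928]
orientation: [-3.066, -0.68, 0.001]
force: [-0.4, -0.0, -0.0]
opening: 0.0852
gripper_force: 0.0
```

Run:
```python
from h import *
go(400,-375,200,25);c=cam("wrist","w17.png")
print("tin",[b for b in blobs(c,*BLUE,.05,3000)])
h=cv2.cvtColor(c["pixels"],cv2.COLOR_BGR2HSV);w=cv2.inRange(h,np.array((0,0,150)),np.array((180,70,255)))
K,H=cv2.findContours(w,cv2.RETR_CCOMP,cv2.CHAIN_APPROX_NONE)
for i,k in enumerate(K):
    a=cv2.contourArea(k)
    if a>25:
        r=cv2.minEnclosingCircle(k);p=(onz(c,*r[0],.015)[:2]*1000).round(0)
        if abs(p[0]-460)<110 and abs(p[1]+344)<110: print("hole" if H[0][i][3]>=0 else "outer",p,a,round(r[1],1))
a=cv2.imread("pics/top0.png");t=cam("top","top17.png")
def W(im): return cv2.inRange(cv2.cvtColor(im,cv2.COLOR_BGR2HSV),np.array((0,0,150)),np.array((180,70,255)))
print("scoop before",int(W(a)[120:200,150:200].sum()/255),"now",int(W(t["pixels"])[120:200,150:200].sum()/255),"tin now",int(W(t["pixels"])[185:260,350:435].sum()/255))
d=cv2.absdiff(a,t["pixels"]).max(2);d=cv2.morphologyEx((d>50).astype(np.uint8),cv2.MORPH_OPEN,np.ones((3,3)))
for k in cv2.findContours(d,cv2.RETR_EXTERNAL,cv2.CHAIN_APPROX_NONE)[0]:
    b=cv2.boundingRect(k)
    if cv2.contourArea(k)>12: print("chg",b,(onz(t,b[0]+b[2]/2,b[1]+b[3]/2,.0)[:2]*1000).round(0))
print("pile",[b for b in blobs(t,*PLATE,.059,200)])
```

```text
at [ 399.  -375.4  192.8] yaw 25.0 d [ 1.1  0.1 -7.2] turn 0.0 rows 0.2 0.0 F [-0.4 -0.  -0. ] open 85.2 gf 0.0 t 63.0
tin [(460.4, -346.5, 28.4, 137.8, 137.7, 24243.5)]
outer [ 457. -371.] 911.0 23.5
hole [ 450. -361.] 113.0 6.4
hole [ 463. -384.] 107.5 6.8
outer [ 484. -382.] 1538.0 32.6
hole [ 483. -360.] 34.0 5.5
hole [ 488. -372.] 136.5 7.1
hole [ 498. -384.] 110.0 7.2
scoop before 301 now 0 tin now 412
chg (318, 364, 6, 6) [  49. -141.]
chg (326, 355, 9, 8) [  70. -167.]
chg (499, 354, 9, 12) [  71. -642.]
chg (187, 354, 43, 30) [ 41. 172.]
chg (187, 344, 36, 34) [ 62. 182.]
chg (241, 341, 70, 43) [ 60. -16.]
chg (454, 334, 8, 5) [ 133. -520.]
chg (235, 329, 45, 13) [132.  36.]
chg (397, 236, 54, 28) [ 371. -435.]
chg (446, 234, 14, 5) [ 409. -518.]
chg (429, 229, 12, 14) [ 410. -467.]
chg (358, 208, 28, 45) [ 425. -290.]
chg (134, 207, 27, 40) [434. 354.]
chg (320, 196, 192, 188) [ 259. -409.]
chg (451, 196, 45, 31) [ 480. -578.]
chg (394, 184, 38, 46) [ 493. -408.]
chg (177, 168, 19, 21) [575. 244.]
chg (233, 167, 28, 39) [552.  67.]
chg (268, 165, 25, 39) [557. -29.]
chg (304, 159, 21, 38) [ 576. -128.]
chg (158, 140, 31, 30) [644. 283.]
pile [(435.0, 338.0, 17.0, 102.8, 53.9, 678.0), (618.9, 274.5, 25.0, 147.7, 63.9, 235.0), (745.8, -83.1, 87.0, 224.5, 25.8, 622.5)]
```

```bash
python3 -c "
from plant import robot
print(robot.close_job())"
```

```text
the job is handed in; nothing more can be done
None
```

I handed the job in: all three copper plates are in one flat pile on the red rest, within about 1 mm of centre, and the empty scoop is back upright on its mat. The scoop shows no nuts and no change elsewhere on the table looks like a stray, so all six should be in the blue tin, though I could clearly make out only five there. Along the way plate 1 was briefly lifted off the rest between the fingers together with plate 2, then set back down, and the tin got pushed about 1 cm.

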